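# Sort the cleaned computer fans into their trays

### The job

Pick out the three cooling fans from among the parts of the cleaned computer and put each in the tray of its size: the smallest fan in the smallest white tray, the middle one in the middle tray, the largest in the largest. Lower each one in gently without dropping it, so that it lies flat on the tray's floor inside the rim with its label still up; leave the heat sink, the tape roll, the mug and the screwdriver where they are.

Things in the scene. Friction and masses are not known exactly. Their poses are not given: they have to be found in the camera images.
- fan_small: smallest cooling fan: square black plastic frame 30 x 30 mm, 15 mm high, open round middle with grey blades, round hub with a blank paper label on the upper side; about 15 g, loose, lying flat with the label up, turned any way. Origin: centre of the underside; z up through the hub, x and y square to the frame's sides. Can be gripped across either pair of parallel outer sides from above.
- fan_medium: middle-sized cooling fan: square black plastic frame 45 x 45 mm, 20 mm high, open round middle with grey blades, round hub with a blank paper label on the upper side; about 35 g, loose, lying flat with the label up, turned any way. Origin: centre of the underside; z up through the hub, x and y square to the frame's sides. Can be gripped across either pair of parallel outer sides from above.
- fan_large: largest cooling fan: square black plastic frame 60 x 60 mm, 25 mm high, open round middle with grey blades, round hub with a blank paper label on the upper side; about 65 g, loose, lying flat with the label up, turned any way. Origin: centre of the underside; z up through the hub, x and y square to the frame's sides. Can be gripped across either pair of parallel outer sides from above.
- tray_small: smallest tray: square shallow open tray of white plastic, outside 52 x 52 mm, inside 46 x 46 mm, walls 3 mm thick; the rim is 6 mm above the table and the inner floor about 3 mm above the table. It stands fast on the table and does not move; turned any way. Origin: centre of its underside; z up, x and y square to its walls.
- tray_medium: middle-sized tray: square shallow open tray of white plastic, outside 69 x 69 mm, inside 63 x 63 mm, walls 3 mm thick; the rim is 6 mm above the table and the inner floor about 3 mm above the table. It stands fast on the table and does not move; turned any way. Origin: centre of its underside; z up, x and y square to its walls.
- tray_large: largest tray: square shallow open tray of white plastic, outside 86 x 86 mm, inside 80 x 80 mm, walls 3 mm thick; the rim is 6 mm above the table and the inner floor about 3 mm above the table. It stands fast on the table and does not move; turned any way. Origin: centre of its underside; z up, x and y square to its walls.
- heat_sink: bystander: bare aluminium heat sink, 40 x 40 mm, 22 mm high, with eight upright parallel fins; not a fan. Loose; origin at the centre of its underside, z up.
- tape_roll: bystander: roll of blue tape lying flat, outside diameter 68 mm, hole 50 mm, 18 mm high. Loose; origin at the centre of its underside, z up.
- mug: bystander: black mug, 76 mm across the rim, 95 mm high, with a handle on its +y side. Loose; origin at the centre of its underside, z up. It stands at the robot's near left, away from the fans and trays.
- screwdriver: bystander: screwdriver lying along its x axis, handle to -x. Loose; it lies at the robot's near right, away from the fans and trays.

How it is judged (in metres and radians):
At the end, for the whole second after the job is handed in: Each fan lies in the tray of its size: centres within 15 mm, underside on the tray floor (under 5.5 mm above the tray underside), tilt under 0.03 rad, label up, at rest, released; heat sink, tape roll, mug and screwdriver within 15 mm of their starts (horizontal distance between fan_small and tray_small below 0.015 m and z of fan_small in the frame of tray_small below 0.0055 m and angle between each of fan_small, fan_medium, fan_large's own z axis and vertical below 0.03 rad and linear speed of each of fan_small, fan_medium, fan_large below 0.02 m/s and angular speed of each of fan_small, fan_medium, fan_large below 0.2 rad/s and horizontal distance between fan_medium and tray_medium below 0.015 m and z of fan_medium in the frame of tray_medium below 0.0055 m and horizontal distance between fan_large and tray_large below 0.015 m and z of fan_large in the frame of tray_large below 0.0055 m and distance of each of heat_sink, tape_roll, mug, screwdriver from where it was at the start of the episode below 0.015 m); the robot touches nothing.
It fails at once if a fan is dropped or slammed into its tray (faster than 0.45 m/s within 35 mm of the tray) ((distance between fan_small and tray_small below 0.035 m and linear speed of fan_small above 0.45 m/s) or (distance between fan_medium and tray_medium below 0.035 m and linear speed of fan_medium above 0.45 m/s) or (distance between fan_large and tray_large below 0.035 m and linear speed of fan_large above 0.45 m/s)).
It fails at once if the heat sink, tape roll, mug or screwdriver is moved by more than 15 mm (not (distance of heat_sink from where it was at the start of the episode below 0.015 m) or not (distance of tape_roll from where it was at the start of the episode below 0.015 m) or not (distance of mug from where it was at the start of the episode below 0.015 m) or not (distance of screwdriver from where it was at the start of the episode below 0.015 m)).
It also fails if it takes over 80 s, if anything falls off the work surface, if the arm or the gripper's body presses on something with over 40 N, if the wrist force passes 120 N, or if a joint passes its speed limit or range.

### The arm

A 7-joint arm with a two-finger parallel gripper is mounted at the origin on the work surface. World frame = base frame: x ahead of the robot, y to its left, z up, the work surface at z = 0. Lengths are in mm, angles in rad, forces in N, time in s.
With the tool pointing down it reaches from about 350 to 775 mm from the base axis. Payload 3.1 kg.
Tool frame: the origin (TCP) lies midway between the tips of the shut fingers; the grasp point (between the pads) lies 19 mm behind it; z points along the fingers, y is the direction in which the jaws open and shut (so a half turn about z gives the same grasp; the last joint's range is limited). The gripper opens to 85 mm and grips with 20 to 120 N. Pads are 22 mm wide; open, the fingers measure 114 mm over their backs; the gripper's body (76 mm by 85 mm) begins 54 mm behind the grasp point. The pads swing forward as they close: fully open they stand 13 mm farther back than shut.
Start: joints at [-1.303, 0.311, 0.014, 1.512, -0.004, 1.319, -0.027], TCP at [167.65, 523.842, 231.304] pointing down, gripper open.
Joint ranges: [-2.7, 2.7], [-0.3, 1.91], [-1.27, 1.3], [0.12, 2.57], [-1.44, 4.58], [0.2, 2.03], [-3.05, 3.05]. Speed limits (rad/s): [2.79, 2.79, 3.14, 3.14, 3.14, 3.14, 3.14].

### API

Orientations are given as [roll, pitch, yaw] about the fixed x, y, z axes, in that order (R = Rz(yaw) Ry(pitch) Rx(roll)).
In Python, from plant import ctrl, optics gives the robot as it stands.
- The arm moves only by the tool carry_out, never from a script. Its argument "plan" is text: rows parted by semicolons, each of 6 numbers parted by spaces: the shift along the tool's x, y, z in mm, then the turn, a rotation vector about the tool's x, y, z in rad. A call has 1 to 12 rows; each row shifts and turns the pose as measured when the row begins, along the tool's axes as they then stand; what a row does not reach is not made up. A row lasts 1/12 s, in which the tool goes at most 41.7 mm and 7.16 degrees, less where a joint would pass 70% of its speed; a pose out of reach is approached as far as the arm can. A call with a gripper value outside its range is refused whole. "claw" is the opening, from 0 (shut) to 1 (fully open), set as the call begins (left out, the last holds). The fingers move at their own pace and stop on an object; the grip force is fixed at half the most. Time passes only in rows, so rows that do not move let the fingers close. It gives the time, the measured TCP pose, the force and the opening at its end, in the units of the state.
- ctrl.sense(): the state, without advancing time (a new reading comes with each control period).
- optics.snapshot(name): name is "side" or "top" or "wrist"; returns the picture (480x640x3 uint8, blue, green, red); there is no depth.
- optics.get_calibration(name): a dict with "fov_y" (degrees; the focal length in pixels is half the picture's height over the tangent of half this angle, whatever the lens; pixels are square), "cx", "cy" (the principal point, pixels), "k1" (the pictures are not rectified: a ray, as slopes to the right and down, at radius r is drawn at 1 + k1 r^2 times it, then the intrinsics apply), "extrinsics" (4x4, takes a point from world to camera coordinates); the wrist camera has in their place "mount" (4x4, takes a point from camera to tool coordinates, whose origin is the TCP and whose axes are the flange's). Camera axes: x right, y up, looking along -z (the intrinsics and any distortion apply to the point x, -y, -z); pixel columns grow to the right and rows downward; lengths in mm; the calibration is good to about 2 mm. A picture is of the moment at which its call begins: read the wrist's pose just before it. get_calibration takes no time and is no camera call.
- ctrl.close_job(): hands the job in, once; it reports no verdict.
The state is a dict: "clock": time; "joints": joint angles; "qvel": joint speeds; "tau": joint torques, N m; "tool_pos": TCP position; "eef_rot": TCP orientation; "ft_force": force on the tool from outside, world axes, zero at the start; "torque": the same for the moment, N m; "finger_gap": finger opening in mm.
Only numpy, scipy, OpenCV 4.12 (cv2) and the standard library are available. Lean on these libraries where they do the work, as an engineer would, in place of code of your own. Each camera call takes 0.05 s, during which the arm holds its last target.

## Working session

There is one attempt and no reset: what is moved stays moved. The work goes in short steps, Python scripts to look and compute and a tool call to move; the robot and the scene stay as the last step left them, time stands still between calls to the robot, and variables do not carry over. Pictures are saved under pics/ and viewed, and the job is handed in when it is done.

Besides the shell and the picture viewer there is one more tool, called as name(argument=value, ...) on one line, values as JSON. carry_out: Moves the arm, as the interface text tells. Its arguments: {"type":"object","properties":{"plan":{"type":"string"},"claw":{"type":"number"}},"required":["plan"]}

```bash
ls; mkdir -p pics; python3 - <<'E'
from plant import ctrl, optics
import cv2
print(ctrl.sense())
for n in ("side","top","wrist"):
    print(n,optics.get_calibration(n))
for n in ("side","top"):
    cv2.imwrite(f"pics/{n}0.png",optics.snapshot(n))
E
```

```text
pics
{'clock': 0.0, 'joints': array([-1.30270975,  0.31173907,  0.01397693,  1.51305733, -0.00438936,
        1.31919683, -0.02719714]), 'qvel': array([7.53990450e-04, 8.24254509e-04, 5.29483050e-05, 1.01651544e-03,
       1.15806149e-03, 5.06443571e-04, 3.06422500e-04]), 'tau': array([-3.88798808e-04, -3.79912448e+01,  1.45934005e-01, -2.30589795e+01,
        1.23108557e-02,  1.33104544e-02,  1.45448786e-05]), 'tool_pos': array([167.43287422, 523.12938929, 230.21357697]), 'eef_rot': array([-3.13922489e+00,  1.02661140e-04,  2.83190283e+00]), 'ft_force': array([ 0.96578276,  0.11411569, -0.14789402]), 'torque': array([ 0.0424056 ,  0.00277957, -0.00610896]), 'finger_gap': 85.29789066473546}
side {'fov_y': 48.23807386790839, 'cx': 321.0451415855518, 'cy': 237.2183536936148, 'k1': -0.07569152014950699, 'extrinsics': array([[ 8.78174256e-01, -4.78024574e-01,  1.73920371e-02,
        -4.33571180e+02],
       [ 2.43943614e-01,  4.78829595e-01,  8.43334888e-01,
        -1.50146577e+02],
       [-4.11462622e-01, -7.36352311e-01,  5.37106865e-01,
        -8.33083268e+02],
       [ 0.00000000
[... 301 characters left out ...]
-01,  5.98578920e-03,  1.69915874e-01,
        -4.77672612e+02],
       [-1.69870393e-01, -7.43083361e-03,  9.85438396e-01,
        -1.13464392e+03],
       [ 0.00000000e+00,  0.00000000e+00,  0.00000000e+00,
         1.00000000e+00]])}
wrist {'fov_y': 67.88325562534934, 'cx': 318.3216530058698, 'cy': 240.1281521854715, 'k1': -0.06064297507783941, 'mount': array([[-7.82246293e-04,  9.61395830e-01,  2.75168033e-01,
         6.87365043e+01],
       [ 9.99998160e-01,  1.23406204e-03, -1.46883795e-03,
        -6.29496033e-01],
       [-1.75170910e-03,  2.75166378e-01, -9.61395026e-01,
        -1.42649485e+02],
       [ 0.00000000e+00,  0.00000000e+00,  0.00000000e+00,
         1.00000000e+00]])}
```

View pics/top0.png

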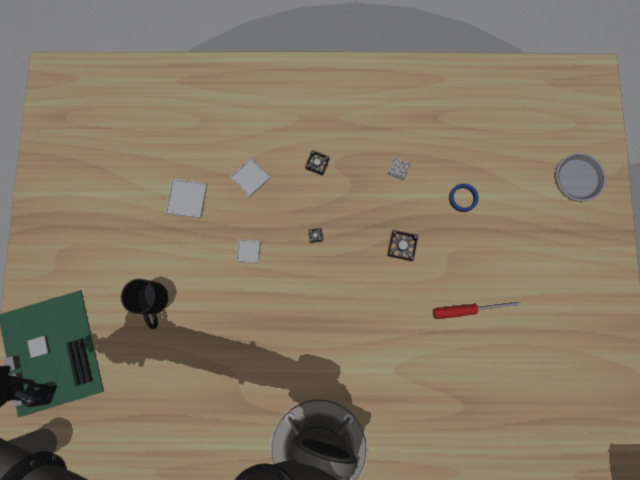

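View pics/side0.png

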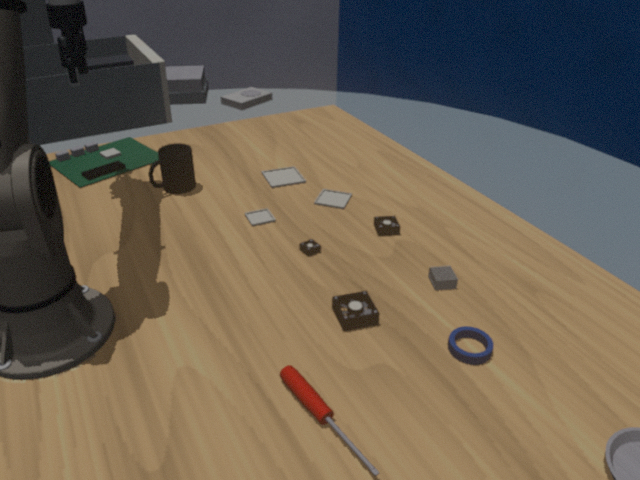

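The top view shows the fans at about (315,235) small, (317,162) medium and (403,245) large. The trays are at (248,251), (250,178) and (187,198). The heat sink is at (399,168), the tape at (463,197), the mug at (145,297) and the screwdriver at (475,311). Next I'll triangulate from the top and side views.

```bash
cat > h.py <<'E'
import numpy as np, cv2
from scipy.spatial.transform import Rotation as Rn
from scipy.optimize import least_squares
from plant import ctrl, optics
def cal(n, st=None):
    c=optics.get_calibration(n); f=240/np.tan(np.radians(c['fov_y']/2))
    if n=='wrist':
        T=np.eye(4);T[:3,:3]=Rn.from_euler('xyz',st['eef_rot']).as_matrix();T[:3,3]=st['tool_pos']
        E=np.linalg.inv(T@c['mount'])
    else: E=c['extrinsics']
    return dict(E=E,f=f,cx=c['cx'],cy=c['cy'],k=c['k1'])
def proj(C,P):
    P=np.atleast_2d(P); q=P@C['E'][:3,:3].T+C['E'][:3,3]
    s=np.stack([q[:,0]/-q[:,2],-q[:,1]/-q[:,2]],1); r2=(s**2).sum(1,keepdims=True)
    s=s*(1+C['k']*r2); return s*C['f']+[C['cx'],C['cy']]
def ray(C,uv):
    K=np.array([[C['f'],0,C['cx']],[0,C['f'],C['cy']],[0,0,1.]])
    s=cv2.undistortPoints(np.array(uv,float).reshape(-1,1,2),K,np.array([C['k'],0,0,0]))[:,0]
    # cv2 model: x_d=x(1+k r^2): same
    d=np.stack([s[:,0],-s[:,1],-np.ones(len(s))],1)@C['E'][:3,:3]
    o=-C['E'][:3,:3].T@C['E'][:3,3]; return o,d
def onz(C,uv,z):
    o,d=ray(C,uv); t=(z-o[2])/d[:,2]; return o+t[:,None]*d
def tri(obs):
    A=np.zeros((3,3));b=np.zeros(3)
    R=[]
    for C,uv in obs:
        o,d=ray(C,[uv]);d=d[0]/np.linalg.norm(d[0]);M=np.eye(3)-np.outer(d,d);A+=M;b+=M@o;R.append((M,o))
    p=np.linalg.solve(A,b); return p,[np.linalg.norm(M@(p-o)) for M,o in R]
E
python3 - <<'E'
from h import *
t=cv2.imread('pics/top0.png');s=cv2.imread('pics/side0.png')
cv2.imwrite('pics/topc.png',cv2.resize(t[140:270,160:430],None,fx=2.96,fy=2.96,interpolation=cv2.INTER_CUBIC))
cv2.imwrite('pics/sidec.png',cv2.resize(s[155:345,240:480],None,fx=3.1,fy=3.1,interpolation=cv2.INTER_CUBIC))
C=cal('top');D=cal('side')
pr={'fs':((315,235),(310,245)),'fm':((317,161),(387,222)),'fl':((403,245),(356,306)),'ts':((248.5,251),(260,217)),'tm':((250.5,178),(333.5,199)),'tl':((187,198.5),(283.5,177.5)),'hs':((399,168),(442,273))}
for k,(a,b) in pr.items():
    p,r=tri([(C,a),(D,b)]);print(k,p.round(1),np.round(r,1),onz(C,[a],10).round(1))
E
```

```text
fs [474.9  11.3  16.4] [0.5 0.5] [[475.5  11.7  10. ]]
fm [651.9   8.6  21.6] [0.2 0.2] [[655.8   8.7  10. ]]
fl [ 451.8 -192.2   24.6] [1. 1.] [[ 453.1 -194.    10. ]]
ts [437.2 166.9   7.5] [0.2 0.2] [[436.7 166.5  10. ]]
tm [615.  167.4   6.8] [1.4 1.4] [[612.8 167.5  10. ]]
tl [563.  318.5   5.7] [0.4 0.4] [[561.7 317.4  10. ]]
hs [ 635.2 -186.    24.8] [0.3 0.3] [[ 639.5 -188.    10. ]]
```

View pics/topc.png

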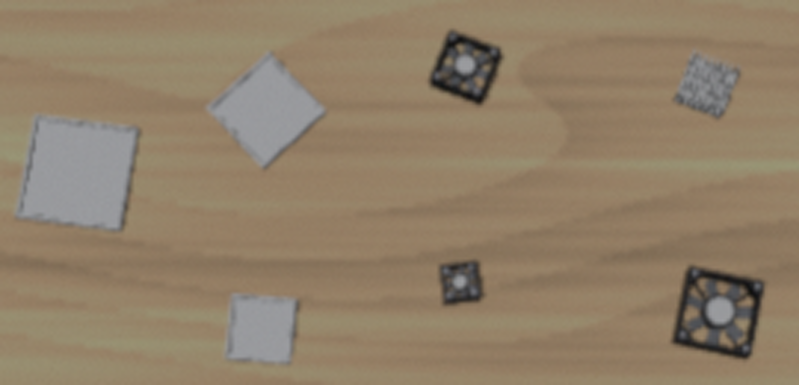

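View pics/sidec.png

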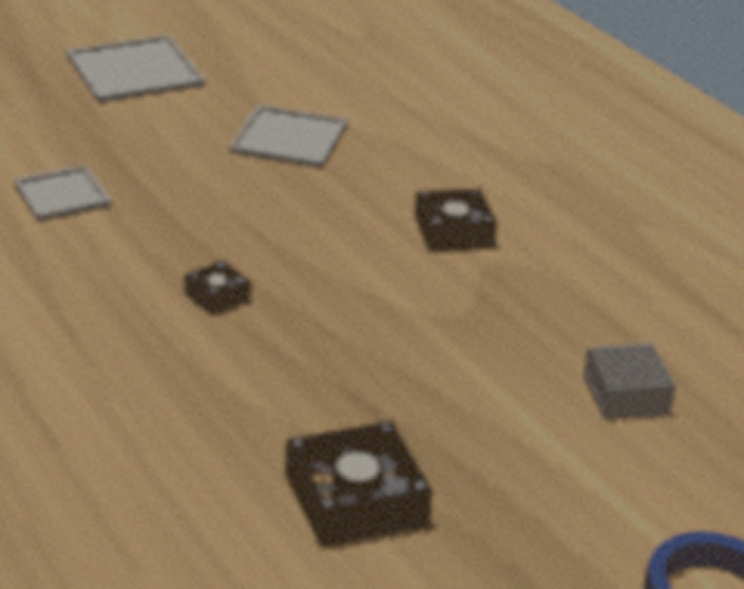

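```bash
python3 - <<'E'
from h import *
C=cal('top')
d={'fs':(30,15,[(441,264),(478,262),(482,301),(445,304)]),
'fm':(45,20,[(453,31),(501,48),(482,102),(432,84)]),
'fl':(60,25,[(688,266),(763,282),(749,356),(674,340)]),
'ts':(52,6,[(231,293),(298,298),(292,363),(226,358)]),
'tm':(69,6,[(269,52),(325,110),(264,166),(207,108)]),
'tl':(86,6,[(36,117),(139,127),(122,229),(17,216)])}
for k,(w,h,c) in d.items():
    uv=(np.array(c)+.5)/2.96-.5+[160,140]
    P=onz(C,uv,h)[:,:2]; ctr=P.mean(0); e=np.roll(P,-1,0)-P
    a=np.arctan2(e[:,1],e[:,0]); y=np.angle(np.mean(np.exp(4j*a)))/4
    print(k,ctr.round(1),'yaw',round(y,3),np.degrees(y).round(1),'sides',np.linalg.norm(e,axis=1).round(1))
E
```

```text
fs [474.2  10.2] yaw 0.092 5.3 sides [29.3 31.3 29.2 32.1]
fm [650.1   7.4] yaw -0.343 -19.7 sides [41.4 47.6 42.9 47.5]
fl [ 451.6 -190.4] yaw -0.205 -11.7 sides [59.7 59.5 59.2 59.6]
ts [438.5 168.2] yaw -0.06 -3.5 sides [53.6 52.  52.4 52. ]
tm [617.8 170.3] yaw 0.774 44.3 sides [67.8 67.1 68.  68.2]
tl [564.4 320.6] yaw -0.114 -6.5 sides [84.9 85.  86.  83. ]
```

```bash
cat >> h.py <<'E'
def plan(target,psi,n):
    s=ctrl.sense(); p=s['tool_pos'].copy();R=Rn.from_euler('xyz',s['eef_rot'])
    Rt=Rn.from_euler('xyz',[np.pi,0,psi]); rv=(R.inv()*Rt).as_rotvec(); p0=p.copy();target=np.array(target,float)
    rows=[];R0=R
    for i in range(1,n+1):
        a=i/n; pn=p0+(target-p0)*a; Rnx=R0*Rn.from_rotvec(rv*a)
        d=R.inv().apply(pn-p).round(1); w=(R.inv()*Rnx).as_rotvec().round(3)
        p=p+R.apply(d); R=R*Rn.from_rotvec(w)
        rows.append(' '.join(f'{x:g}' for x in np.r_[d,w]+0.))
    print('at',s['tool_pos'].round(1),s['eef_rot'].round(3),'t',s['clock'],'steplen',(np.linalg.norm(target-p0)/n).round(1),np.abs(rv).max().round(3)/n)
    for i in range(0,n,12): print('; '.join(rows[i:i+12])); print()
E
python3 -c "
from h import *
plan([474,-20,170],1.663,22)"
```

```text
at [167.5 523.2 230.3] [-3.139  0.     2.832] t 0.1 steplen 28.5 0.05313636363636364
-20.8 -19.3 2.8 0 0 0.053; -21.8 -18.1 2.8 0 0 0.053; -22.7 -17 2.8 0 0 0.053; -23.6 -15.7 2.7 0 0 0.054; -24.4 -14.4 2.8 0 0 0.053; -25.1 -13.1 2.8 0 0 0.053; -25.8 -11.8 2.8 0 0.001 0.053; -26.4 -10.4 2.8 -0.001 0 0.053; -26.9 -9 2.7 0 0 0.053; -27.3 -7.5 2.8 0 0 0.053; -27.7 -6.1 2.7 0 0 0.053; -28 -4.6 2.8 0 0 0.054

-28.1 -3.1 2.7 0 0 0.053; -28.3 -1.6 2.8 0 0 0.053; -28.4 -0.1 2.7 0 0 0.053; -28.3 1.4 2.8 0 0 0.053; -28.2 3 2.7 0 0 0.053; -28 4.3 2.7 -0.001 0 0.053; -27.8 5.9 2.8 0 0 0.053; -27.3 7.4 2.8 0 0 0.054; -27 8.8 2.7 0 0 0.053; -26.4 10.2 2.8 0 0 0.053
```

carry_out(plan="-21 -19 3 0 0 0.053; -22 -18 3 0 0 0.053; -23 -17 3 0 0 0.053; -24 -16 3 0 0 0.053; -24 -14 3 0 0 0.053; -25 -13 3 0 0 0.053; -26 -12 3 0 0 0.053; -26 -10 3 0 0 0.053; -27 -9 3 0 0 0.053; -27 -8 3 0 0 0.053; -28 -6 3 0 0 0.053; -28 -5 3 0 0 0.053", claw=1)

```text
clock: 1.1
tool_pos: [330.7, 216.2, 186.5]
eef_rot: [-3.13, -0.001, 2.183]
ft_force: [0.1, 0.2, -1.1]
finger_gap: 85.6
```

```bash
python3 -c "
from h import *
plan([474,-20,170],1.663,12)"
```

```text
at [330.7 216.2 186.5] [-3.130e+00 -1.000e-03  2.183e+00] t 1.1 steplen 23.1 0.043333333333333335
-23 -1.5 1.4 -0.001 0 0.043; -23 -0.5 1.3 -0.001 0 0.044; -23 0.4 1.4 -0.001 0 0.043; -23 1.5 1.4 -0.001 0.001 0.043; -22.9 2.5 1.3 -0.001 0 0.043; -22.7 3.4 1.4 -0.001 0 0.044; -22.6 4.4 1.3 -0.001 0 0.043; -22.4 5.4 1.4 -0.001 0 0.043; -22.1 6.4 1.3 -0.001 0 0.044; -21.9 7.3 1.4 -0.001 0.001 0.043; -21.5 8.3 1.4 -0.001 0 0.043; -21.1 9.1 1.3 -0.001 0 0.044
```

carry_out(plan="-23 -1 1 0 0 0.043; -23 0 1 0 0 0.043; -23 0 1 0 0 0.043; -23 1 1 0 0 0.043; -23 3 1 0 0 0.043; -23 3 1 0 0 0.043; -23 4 1 0 0 0.043; -22 5 1 0 0 0.043; -22 6 1 0 0 0.043; -22 7 1 0 0 0.043; -20 8 1 -0.006 0 0.043; 0 0 0 -0.006 0 0.02")

```text
clock: 2.1
tool_pos: [459.5, -21.6, 171.0]
eef_rot: [-3.136, 0.01, 1.653]
ft_force: [0.2, -0.4, -0.4]
finger_gap: 85.3
```

```bash
python3 -c "
from h import *
import json
s=ctrl.sense();im=optics.snapshot('wrist');cv2.imwrite('pics/w1.png',im)
print(s['tool_pos'],s['eef_rot'],s['joints'].round(2));np.savez('w1.npz',p=s['tool_pos'],r=s['eef_rot'])
C=cal('wrist',s)
for P in ([474.2,10.2,15],[650.1,7.4,20],[438.5,168.2,6],[451.6,-190.4,25],[617.8,170.3,6]): print(proj(C,P))
"
```

```text
[459.45747126 -21.56902798 170.97479369] [-3.13600941  0.00979284  1.65310457] [-0.55  0.2   0.64  1.86 -0.12  1.13  0.21]
[[339.03980134 184.74499253]]
[[543.94952872 207.1767177 ]]
[[311.20716323 -27.27854773]]
[[296.13507157 390.45958336]]
[[540.02295027  -3.07498558]]
```

View pics/w1.png

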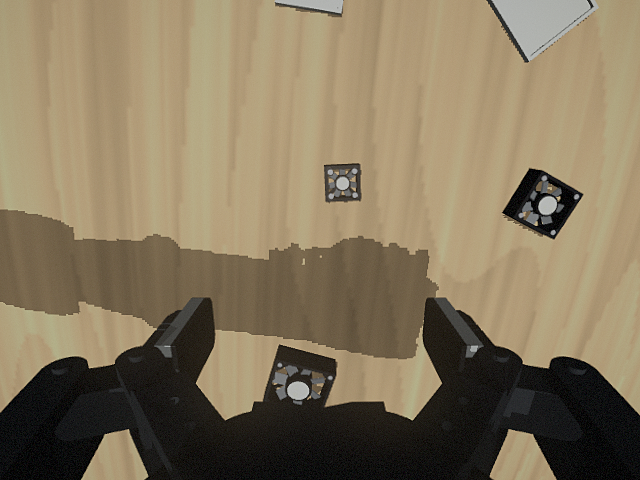

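The wrist view shows the small fan's hub at (343,183) and the medium fan's at (547,205), each within about 4 px of the prediction. I'll refine from both views.

```bash
cat >> h.py <<'E'
def ld(f):
    z=np.load(f); return dict(tool_pos=z['p'],eef_rot=z['r'])
def sq(C,uv,h):
    P=onz(C,uv,h)[:,:2]; ctr=P.mean(0); e=np.roll(P,-1,0)-P
    a=np.arctan2(e[:,1],e[:,0]); y=np.angle(np.mean(np.exp(4j*a)))/4
    return ctr.round(1),round(y,3),np.linalg.norm(e,axis=1).round(1)
E
python3 -c "
from h import *
im=cv2.imread('pics/w1.png')
a=cv2.resize(im[150:220,310:380],None,fx=6,fy=6,interpolation=cv2.INTER_CUBIC)
b=cv2.resize(im[160:245,495:590],None,fx=4,fy=4,interpolation=cv2.INTER_CUBIC)
o=np.zeros((430,800,3),np.uint8);o[:420,:420]=a;o[:340,420:800]=b;cv2.imwrite('pics/w1c.png',o)
C=cal('wrist',ld('w1.npz'));T=cal('top')
print(tri([(C,(342.8,183.2)),(T,(315.2,235))]),tri([(C,(547.5,205.5)),(T,(317,161.3))]))
"
```

```text
(array([477.21475292,  10.89624207,   4.20586742]), [np.float64(0.9084303393592541), np.float64(0.9084303393592893)]) (array([651.59561994,   8.89383287,  21.56686098]), [np.float64(0.4857719934609185), np.float64(0.48577199346091915)])
```

View pics/w1c.png

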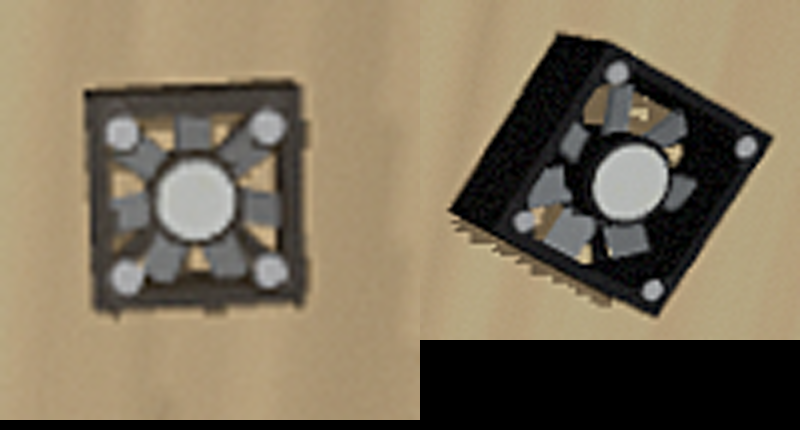

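```bash
python3 -c "
from h import *
C=cal('wrist',ld('w1.npz'))
A=(np.array([(122,133),(267,127),(270,270),(127,277)])+.5)/6-.5+[310,150]
print(sq(C,A,15))
B=(np.array([(617-420,72),(747-420,146),(653-420,289),(524-420,221)])+.5)/4-.5+[495,160]
print(sq(C,B,20))
plan([476,11,110],1.66,6)"
```

```text
(array([476.8,  11.6]), np.float64(0.128), array([20. , 19.8, 20. , 20. ]))
(array([653.8,   9.3]), np.float64(-0.365), array([35.3, 35.2, 35.1, 35.3]))
at [458.1 -19.4 170.7] [-3.134  0.008  1.655] t 2.15 steplen 11.7 0.0011666666666666668
4.9 3.5 10.1 -0.001 0.001 -0.001; 4.9 3.4 10 -0.001 0.001 -0.001; 4.8 3.5 10.1 -0.002 0.002 -0.001; 4.8 3.4 10.1 -0.001 0.001 -0.001; 4.9 3.4 10.1 -0.001 0.001 -0.001; 4.8 3.5 10.1 -0.001 0.001 0
```

```bash
python3 -c "
from h import *
plan([476,11,75],1.695,8)"
```

```text
at [458.1 -19.4 170.7] [-3.134  0.008  1.655] t 2.15 steplen 12.8 0.005
3.7 2.6 11.9 -0.001 0.001 -0.005; 3.7 2.7 11.9 -0.001 0.001 -0.005; 3.6 2.6 12 -0.001 0.001 -0.005; 3.6 2.7 11.9 -0.001 0.001 -0.005; 3.6 2.6 12 -0.001 0.001 -0.005; 3.6 2.7 11.9 -0.001 0.001 -0.005; 3.5 2.6 12 0 0 -0.005; 3.6 2.7 11.9 -0.001 0.001 -0.005
```

carry_out(plan="4 3 12 -0.001 0.001 -0.005; 4 3 12 -0.001 0.001 -0.005; 4 3 12 -0.001 0.001 -0.005; 4 3 12 -0.001 0.001 -0.005; 4 3 12 -0.001 0.001 -0.005; 4 3 12 -0.001 0.001 -0.005; 4 3 12 0 0 -0.005; 2 1 10 0 0 -0.005; 0 0 0 0 0 0")

```text
clock: 2.9
tool_pos: [471.0, 25.3, 70.9]
eef_rot: [-3.134, -0.01, 1.712]
ft_force: [-0.6, 0.4, -0.2]
finger_gap: 85.5
```

```bash
cat > look.py <<'E'
import sys
from h import *
n=sys.argv[1]
s=ctrl.sense();im=optics.snapshot('wrist');cv2.imwrite(f'pics/{n}.png',im)
print(s['tool_pos'].round(1),s['eef_rot'].round(3),s['ft_force'].round(1),s['finger_gap']);np.savez(n+'.npz',p=s['tool_pos'],r=s['eef_rot'])
E
python3 look.py w2
```

```text
[471.   25.3  70.9] [-3.134 -0.01   1.712] [-0.6  0.4 -0.2] 85.51379441122563
```

View pics/w2.png

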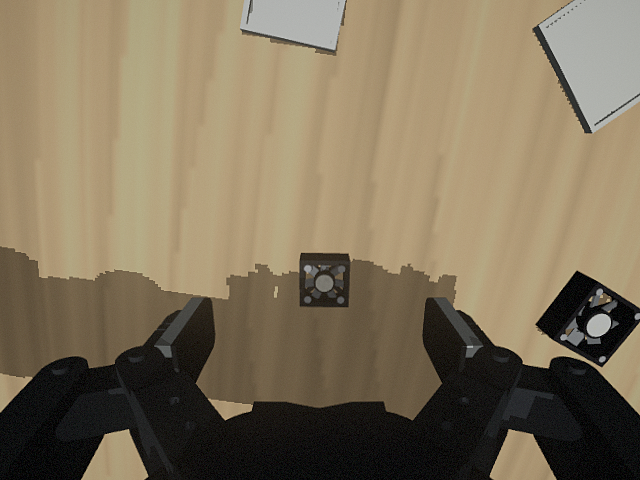

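The small fan's hub is now at (324,283), square to the fingers.

```bash
python3 -c "
from h import *
C=cal('wrist',ld('w2.npz'));W=cal('wrist',ld('w1.npz'));T=cal('top')
print(onz(C,[(324.5,283)],15), sq(C,[(308,268.5),(342,268),(341,299.5),(308.5,300)],15))
print(tri([(C,(324.5,283)),(W,(342.8,183.3))]))
plan([475,11,25],1.70,5)"
```

```text
[[477.00556017  12.18069305  15.        ]] (array([477.3,  11.4]), np.float64(0.149), array([20.1, 20.3, 19.8, 20.3]))
(array([477.24012302,  11.35231003,  12.95541928]), [np.float64(0.09533685773711158), np.float64(0.09533685773705007)])
at [471.4  25.2  71.6] [-3.135 -0.01   1.712] t 2.95 steplen 9.8 0.0024000000000000002
-3 0.4 9.3 -0.001 -0.002 0.002; -3 0.3 9.3 -0.002 -0.002 0.003; -2.9 0.4 9.3 -0.001 -0.002 0.002; -3 0.3 9.3 -0.001 -0.002 0.003; -2.9 0.4 9.4 -0.002 -0.002 0.002
```

carry_out(plan="-3 0.8 9 -0.001 -0.002 0; -3 0.8 9 -0.001 -0.002 0; -3 0.8 9 -0.001 -0.002 0; -3 0.8 9 -0.001 -0.002 0; -2 0.8 9 -0.001 -0.002 0; 0 0 0 0 0 0; 0 0 0 0 0 0")

```text
clock: 3.53
tool_pos: [478.7, 9.7, 23.6]
eef_rot: [3.14, 0.002, 1.711]
ft_force: [0.1, 0.4, 0.0]
finger_gap: 85.3
```

```bash
python3 -c "
from h import *
plan([477,11.5,4],1.710,3)"
```

```text
at [478.7   9.7  23.6] [3.140e+00 2.000e-03 1.711e+00] t 3.5333 steplen 6.6 0.0006666666666666666
0.7 -0.5 6.5 0.001 0.001 0; 0.7 -0.5 6.6 0 0 0; 0.7 -0.5 6.5 0.001 0.001 0.001
```

carry_out(plan="0.7 -0.5 6.5 0 0 0; 0.7 -0.5 6.5 0 0 0; 0.4 -0.5 5.5 0 0 0; 0 0 0 0 0 0; 0 0 0 0 0 0")

```text
clock: 3.95
tool_pos: [477.2, 11.4, 3.4]
eef_rot: [3.139, 0.002, 1.71]
ft_force: [0.1, 0.1, 0.3]
finger_gap: 85.4
```

```bash
python3 look.py w3
```

```text
[477.2  11.4   3.4] [3.139e+00 2.000e-03 1.710e+00] [0.1 0.1 0.3] 85.41813091288115
```

View pics/w3.png

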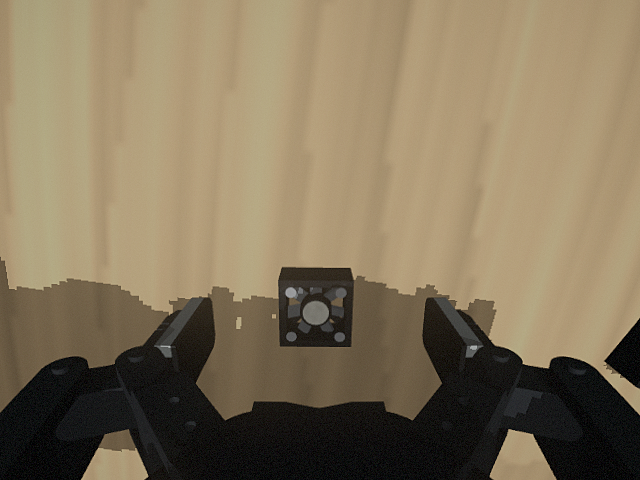

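The fan is centred between the fingers at (316,313), so I'll grip it.

carry_out(plan="0 0 0 0 0 0; 0 0 0 0 0 0; 0 0 0 0 0 0; 0 0 0 0 0 0; 0 0 0 0 0 0; 0 0 0 0 0 0; 0 0 0 0 0 0; 0 0 0 0 0 0; 0 0 0 0 0 0; 0 0 0 0 0 0; 0 0 0 0 0 0; 0 0 0 0 0 0", claw=0)

```text
clock: 5.0
tool_pos: [478.5, 11.7, 5.0]
eef_rot: [3.136, 0.001, 1.711]
ft_force: [-1.1, -1.3, -0.4]
finger_gap: 28.0
```

carry_out(plan="0 0 -8 0 0 0; 0 0 -10 0 0 0; 0 0 -10 0 0 0; 0 0 -10 0 0 0; 0 0 -10 0 0 0; 0 0 -10 0 0 0; 0 0 0 0 0 0")

```text
clock: 5.58
tool_pos: [478.9, 11.4, 70.3]
eef_rot: [3.134, 0.001, 1.71]
ft_force: [0.4, 0.4, 0.3]
finger_gap: 28.5
```

```bash
python3 look.py w4; python3 -c "
from h import *
plan([438.5,150,80],1.51,10)"
```

```text
[478.9  11.4  70.3] [3.134e+00 1.000e-03 1.710e+00] [0.4 0.4 0.3] 28.4638111329102
at [478.6  11.5  69.6] [3.135e+00 1.000e-03 1.710e+00] t 5.6333 steplen 14.5 0.02
14.3 -2 -1.1 0.001 0 0.02; 14.2 -2.4 -1 0 0 0.02; 14.2 -2.6 -1.1 0.001 0 0.02; 14.1 -2.9 -1.1 0.001 0 0.02; 14.1 -3.1 -1 0.001 0 0.02; 14 -3.5 -1.1 0 0 0.02; 13.9 -3.7 -1.1 0.001 0 0.02; 13.9 -4 -1 0.001 0 0.02; 13.7 -4.3 -1.1 0 0 0.02; 13.7 -4.6 -1 0.001 0 0.02
```

View pics/w4.png

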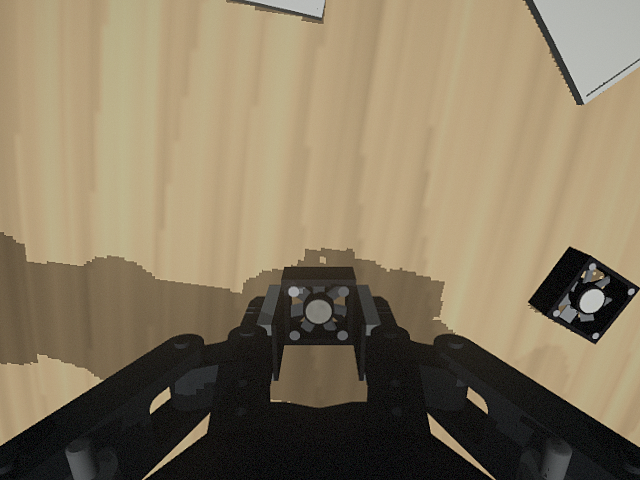

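The fan is held squarely between the pads, with its hub at (318,312). I'll move toward the tray and measure it from the wrist.

carry_out(plan="14 -2 -1 0 0 0.02; 14 -2 -1 0 0 0.02; 14 -2 -1 0 0 0.02; 14 -3 -1 0 0 0.02; 14 -3 -1 0 0 0.02; 14 -3 -1 0 0 0.02; 13 -4 -1 0 0 0.02; 0 0 0 0 0 0.02; 0 0 0 0 0 0; 0 0 0 0 0 0")

```text
clock: 6.47
tool_pos: [449.4, 108.7, 76.0]
eef_rot: [3.136, 0.002, 1.539]
ft_force: [-0.2, -0.2, 0.0]
finger_gap: 28.1
```

```bash
python3 look.py w5
```

```text
[449.4 108.7  76. ] [3.136e+00 2.000e-03 1.539e+00] [-0.2 -0.2  0. ] 28.079691582486575
```

View pics/w5.png

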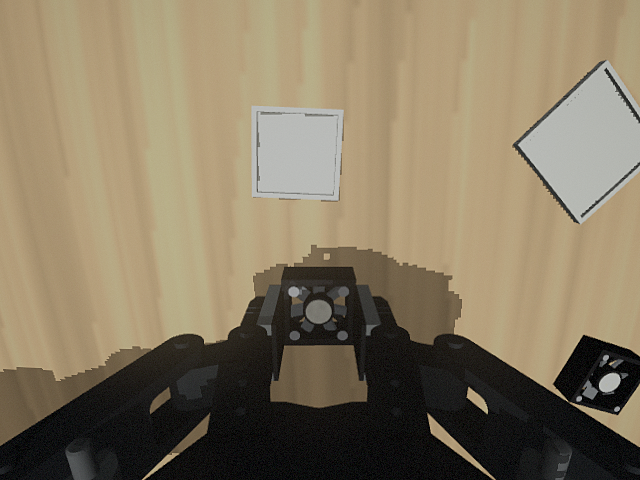

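The small tray's corners are at about (251,106), (344,109), (340,200) and (253,197). The medium tray is at the right.

```bash
python3 -c "
from h import *
C=cal('wrist',ld('w5.npz'));T=cal('top')
uv=[(251.5,106),(343.5,109.5),(340.5,200),(253,197.5)]
print(sq(C,uv,6)); print(onz(C,uv,6).mean(0))
tc=(np.array([(231,293),(298,298),(292,363),(226,358)])+.5)/2.96-.5+[160,140]
for a,b in zip(uv,np.roll(tc,0,0)): print(tri([(C,a),(T,b)]))
print(sq(C,[(513.5,146),(604,61),(640+27,136),(579.5,223)],6))
plan([440,168,60],1.51,6)"
```

```text
(array([440.3, 169.2]), np.float64(-0.061), array([52. , 51.8, 52.6, 52.2]))
[440.28883741 169.2176435    6.        ]
(array([442.06602935, 176.44140538, 147.45632739]), [np.float64(8.129968255255463), np.float64(8.129968255255399)])
(array([ 506.0635082 ,  203.30557519, -351.3202419 ]), [np.float64(19.797924666619604), np.float64(19.797924666619625)])
(array([439.90961802, 142.46870897, -16.14134434]), [np.float64(26.860473750811565), np.float64(26.86047375081154)])
(array([416.46976218, 169.17073303,  92.97178531]), [np.float64(16.24456119449259), np.float64(16.244561194492558)])
(array([618. , 172.2]), np.float64(-0.762), array([69.4, 64.9, 74. , 68.9]))
at [449.5 108.2  76. ] [3.136e+00 2.000e-03 1.539e+00] t 6.5167 steplen 10.4 0.004833333333333334
9.9 -1.9 2.6 0.001 0 0.005; 9.9 -2 2.7 0.001 0.001 0.005; 9.9 -2 2.6 0.001 0 0.004; 9.9 -2 2.7 0.001 0 0.005; 9.9 -2.1 2.6 0 0.001 0.005; 9.8 -2.2 2.7 0.001 0 0.005
```

carry_out(plan="10 -2 3 0 0 0.005; 10 -2 3 0 0 0.005; 10 -2 3 0 0 0.005; 10 -2 3 0 0 0.005; 10 -2 3 0 0 0.005; 9 -1 3 0 0 0.005; 0 0 0 0 0 0; 0 0 0 0 0 0")

```text
clock: 7.18
tool_pos: [441.4, 170.2, 55.1]
eef_rot: [3.136, 0.003, 1.5]
ft_force: [-0.1, -0.5, -0.3]
finger_gap: 28.1
```

```bash
python3 -c "
from h import *
plan([440.3,169.2,25],1.51,5)"
```

```text
at [441.4 170.2  55.1] [3.136e+00 3.000e-03 1.500e+00] t 7.1833 steplen 6.0 0.002
-0.2 -0.2 6 0.001 0.001 -0.002; -0.2 -0.3 6 0.001 0 -0.002; -0.2 -0.2 6.1 0.001 0.001 -0.002; -0.2 -0.2 6 0.001 0.001 -0.002; -0.2 -0.3 6 0.001 0 -0.002
```

carry_out(plan="-0.2 -0.2 8 0.001 0.001 -0.002; -0.2 -0.2 8 0.001 0.001 -0.002; -0.2 -0.2 8 0.001 0.001 -0.002; -0.2 -0.2 7 0.001 0 -0.002; -0.2 -0.2 6 0.001 0 0; 0 0 3 0 0 0; 0 0 0 0 0 0; 0 0 0 0 0 0")

```text
clock: 7.85
tool_pos: [440.2, 165.7, 9.9]
eef_rot: [-3.14, 0.003, 1.504]
ft_force: [-0.6, 0.0, 0.6]
finger_gap: 28.3
```

```bash
python3 look.py w6
```

```text
[440.2 165.7   9.9] [-3.140e+00  3.000e-03  1.504e+00] [-0.6  0.   0.6] 28.313920531024664
```

View pics/w6.png

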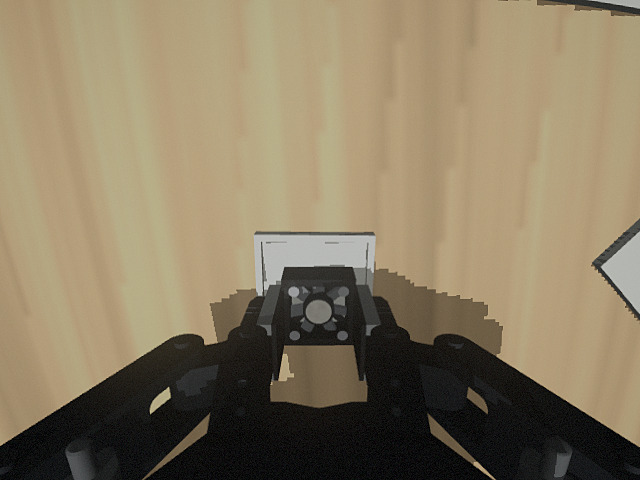

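The fan is over the tray but 3 mm short in y. I'll correct that and lower it.

carry_out(plan="1.5 0 -0.5 0 0 0; 2 0 0 0 0 0; 0 0 0 0 0 0; 0 0 1 0 0 0; 0 0 1 0 0 0; 0 0 0.5 0 0 0; 0 0 0 0 0 0")

```text
clock: 8.48
tool_pos: [442.1, 170.8, 9.5]
eef_rot: [3.14, 0.0, 1.505]
ft_force: [-0.7, 0.4, 0.4]
finger_gap: 28.2
```

carry_out(plan="-0.5 -0.5 1 0 0 0; 0 0 0.7 0 0 0; 0 0 0.5 0 0 0; 0 0 0 0 0 0; 0 0 0 0 0 0")

```text
clock: 8.9
tool_pos: [441.8, 170.3, 7.8]
eef_rot: [3.139, -0.0, 1.505]
ft_force: [-0.2, 0.3, -0.9]
finger_gap: 28.4
```

```bash
python3 -c "
from h import *
for i in range(3): optics.snapshot('top'); s=ctrl.sense(); print(s['tool_pos'].round(2),s['ft_force'].round(2))"
```

```text
[441.74 170.25   7.71] [-0.29  0.31 -0.43]
[441.71 170.27   7.66] [0.22 0.33 0.41]
[441.73 170.28   7.65] [ 0.11 -0.3  -0.18]
```

carry_out(plan="0 0 0.7 0 0 0; 0 0 0 0 0 0; 0 0 0 0 0 0")

```text
clock: 9.3
tool_pos: [441.9, 170.3, 7.9]
eef_rot: [3.14, -0.001, 1.505]
ft_force: [-0.2, -0.3, -0.0]
finger_gap: 28.4
```

carry_out(plan="0 0 0.7 0 0 0; 0 0 0 0 0 0; 0 0 0 0 0 0")

```text
clock: 9.55
tool_pos: [442.1, 170.4, 7.7]
eef_rot: [3.14, -0.001, 1.505]
ft_force: [-0.1, -0.3, 0.9]
finger_gap: 28.2
```

carry_out(plan="0 0 1.5 0 0 0; 0 0 1 0 0 0; 0 0 0.5 0 0 0")

```text
clock: 9.8
tool_pos: [442.1, 170.4, 7.7]
eef_rot: [-3.141, -0.003, 1.505]
ft_force: [-1.7, -0.6, 2.4]
finger_gap: 28.3
```

The upward force has risen to 2.4 N and the height has stalled, so the fan is on the tray floor. I'll release it.

carry_out(plan="0 0 0 0 0 0; 0 0 0 0 0 0; 0 0 0 0 0 0; 0 0 0 0 0 0; 0 0 0 0 0 0; 0 0 0 0 0 0", claw=0.7)

```text
clock: 10.3
tool_pos: [441.7, 170.3, 6.6]
eef_rot: [-3.141, -0.002, 1.505]
ft_force: [-0.4, -0.1, 0.0]
finger_gap: 59.7
```

carry_out(plan="0 0 -6 0 0 0; 0 0 -10 0 0 0; 0 0 -15 0 0 0; 0 0 -15 0 0 0; 0 0 -15 0 0 0; 0 0 -15 0 0 0; 0 0 -10 0 0 0", claw=1)

```text
clock: 10.88
tool_pos: [439.8, 168.6, 97.5]
eef_rot: [-3.137, 0.001, 1.503]
ft_force: [0.2, -0.1, -0.1]
finger_gap: 85.0
```

```bash
python3 look.py w7;python3 -c "
from h import *
plan([653.5,-15,120],1.21,14)"
```

```text
[439.8 168.6  97.5] [-3.137e+00  1.000e-03  1.503e+00] [ 0.2 -0.1 -0.1] 85.01839849334533
at [441.4 169.2  99.3] [-3.140e+00 -1.000e-03  1.503e+00] t 10.9333 steplen 20.1 0.02092857142857143
-12.1 16 -1.5 0 0 0.021; -11.8 16.3 -1.5 0 0 0.021; -11.4 16.5 -1.6 0 0 0.021; -11 16.7 -1.5 -0.001 0 0.021; -10.8 17 -1.5 0 0 0.021; -10.3 17.1 -1.5 0 0 0.021; -10 17.4 -1.5 0 0 0.021; -9.6 17.6 -1.5 0 0 0.02; -9.3 17.8 -1.5 0 0 0.021; -8.9 18 -1.5 0 0 0.021; -8.5 18.2 -1.5 -0.001 0 0.021; -8.2 18.3 -1.5 0 -0.001 0.021

-7.7 18.6 -1.5 0 0 0.021; -7.4 18.6 -1.4 0 0 0.021
```

View pics/w7.png

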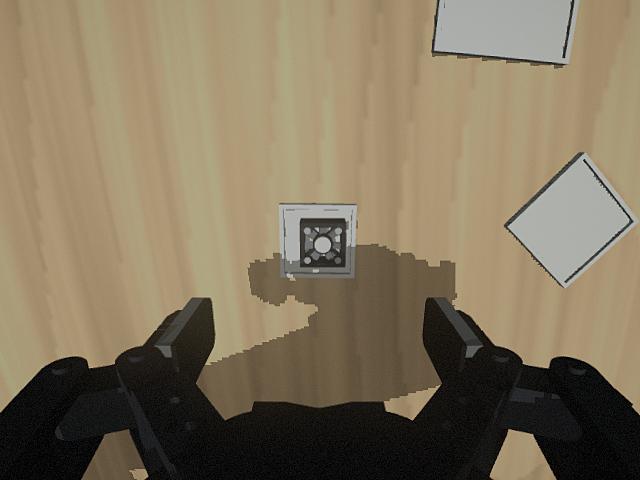

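The small fan lies inside its tray, hub at (323,244) with the tray centre near (317,242).

```bash
python3 -c "
from h import *
C=cal('wrist',ld('w7.npz'))
print(onz(C,[(323,244)],18), sq(C,[(279.5,204.5),(355.5,205),(355,278.5),(281,277.5)],6), sq(C,[(308.5,231),(337,231),(337.5,260),(308,261)],18))
im=cv2.imread('pics/w7.png');cv2.imwrite('pics/w7c.png',cv2.resize(im[190:290,265:370],None,fx=5,fy=5,interpolation=cv2.INTER_CUBIC))
"
```

```text
[[443.6090147  171.42959432  18.        ]] (array([439.9, 169.2]), np.float64(-0.07), array([50.5, 52.4, 52.2, 52.1])) (array([443.4, 170.1]), np.float64(-0.057), array([18.3, 19.7, 19.4, 20.4]))
```

View pics/w7c.png

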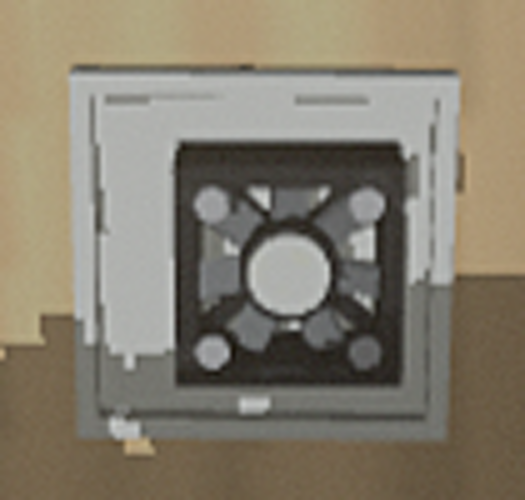

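It is about 4 mm off centre and flat. Next, the medium fan.

carry_out(plan="-12 16 -2 0 0 0.021; -12 16 -2 0 0 0.021; -12 17 -2 0 0 0.021; -11 17 -2 0 0 0.021; -11 17 -1 0 0 0.021; -10 17 -1 0 0 0.021; -10 17 -1 0 0 0.021; -10 18 -1 0 0 0.021; -9 18 -1 0 0 0.021; -9 18 -1 0 0 0.021; -9 18 -1 0 0 0.021; -8 18 -1 0 0 0.021")

```text
clock: 11.93
tool_pos: [627.1, 10.8, 119.1]
eef_rot: [-3.137, -0.008, 1.253]
ft_force: [0.2, 0.4, 0.4]
finger_gap: 85.5
```

```bash
python3 -c "
from h import *
plan([653,-10,110],1.206,3)"
```

```text
at [627.1  10.8 119.1] [-3.137 -0.008  1.253] t 11.9333 steplen 11.5 0.015666666666666666
-3.9 10.4 3 -0.002 -0.003 0.016; -3.8 10.4 2.9 -0.001 -0.002 0.015; -3.5 10.5 3.1 -0.002 -0.003 0.016
```

carry_out(plan="-3 7 3 -0.001 -0.003 0.015; -3 7 3 -0.001 -0.002 0.015; -2 5 3 -0.001 -0.002 0.015; 0 0 0 0 0 0; 0 0 0 0 0 0; 0 0 0 0 0 0")

```text
clock: 12.43
tool_pos: [643.1, -6.2, 108.3]
eef_rot: [-3.139, 0.002, 1.2]
ft_force: [-0.3, -0.6, -1.3]
finger_gap: 85.1
```

```bash
python3 look.py w8
```

```text
[643.1  -6.2 108.3] [-3.139e+00  2.000e-03  1.200e+00] [-0.3 -0.6 -1.3] 85.07403208115895
```

View pics/w8.png

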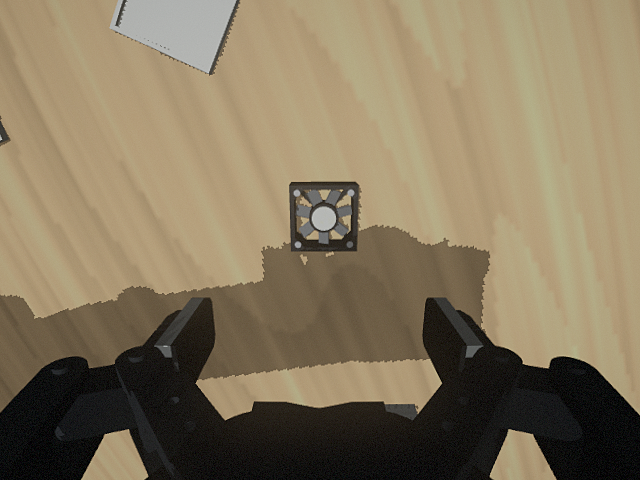

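The medium fan's hub is at (323,217), square to the fingers, with its screws at (297,193), (351,193), (350,244) and (298,245).

```bash
python3 -c "
from h import *
C=cal('wrist',ld('w8.npz'));W=cal('wrist',ld('w1.npz'))
print(sq(C,[(297,193),(351,193),(350,244.5),(298,244.5)],20),onz(C,[(323,217.5)],20),tri([(C,(323,217.5)),(W,(547.3,205.5))]))
plan([653,11,30],1.206,8)"
```

```text
(array([653.8,   8.7]), np.float64(-0.369), array([35.1, 34.9, 35.2, 34.9])) [[653.59371083  10.0881866   20.        ]] (array([653.5201062 ,   9.61153383,  18.7186423 ]), [np.float64(0.20544003436746028), np.float64(0.20544003436745462)])
at [643.   -5.7 108.4] [-3.139e+00  2.000e-03  1.201e+00] t 12.4833 steplen 10.1 0.000625
2.4 0.4 9.8 0 0 -0.001; 2.4 0.5 9.8 -0.001 0.001 0; 2.5 0.4 9.8 0 0 -0.001; 2.4 0.4 9.8 0 0 -0.001; 2.4 0.5 9.8 -0.001 0 0; 2.4 0.4 9.8 0 0.001 -0.001; 2.4 0.4 9.8 0 0 -0.001; 2.4 0.4 9.8 -0.001 0 0
```

carry_out(plan="2.3 0.6 10 0 0 0; 2.3 0.6 10 0 0 0; 2.3 0.6 10 0 0 0; 2.3 0.6 10 0 0 0; 2.3 0.6 10 0 0 0; 2 0.6 10 0 0 0; 2 0.5 10 0 0 0; 1 0 5 0 0 0; 0 0 0 0 0 0; 0 0 0 0 0 0")

```text
clock: 13.32
tool_pos: [650.7, 14.3, 22.6]
eef_rot: [-3.133, 0.001, 1.206]
ft_force: [0.6, -0.2, 0.7]
finger_gap: 85.4
```

```bash
python3 -c "
from h import *
plan([653.7,9.5,3],1.203,4)"
```

```text
at [650.7  14.3  22.6] [-3.133e+00  1.000e-03  1.206e+00] t 13.3167 steplen 5.1 0.00225
-0.8 1.2 4.9 -0.002 0 0.001; -0.9 1.1 4.9 -0.002 0.001 0; -0.8 1.2 4.9 -0.003 0 0.001; -0.9 1.1 4.9 -0.002 0 0.001
```

carry_out(plan="-1.5 1.5 2 -0.002 0 0; -1.5 1.5 4 -0.002 0 0; 0 1.2 4 -0.002 0 0; 0 0 4 0 0 0; 0 0 4 0 0 0; 0 0 0 0 0 0; 0 0 0 0 0 0")

```text
clock: 13.9
tool_pos: [655.5, 7.7, 5.1]
eef_rot: [3.139, 0.0, 1.204]
ft_force: [0.0, 0.5, -0.2]
finger_gap: 85.7
```

```bash
python3 look.py w9; python3 -c "
from h import *
plan([653.7,9.5,3],1.203,1)"
```

```text
[655.5   7.7   5.1] [3.139 0.    1.204] [ 0.   0.5 -0.2] 85.68836317612671
at [655.4   7.8   5.1] [3.140e+00 1.000e-03 1.204e+00] t 13.95 steplen 3.2 0.002
1 -2.2 2.1 0.002 0.001 0.001
```

View pics/w9.png

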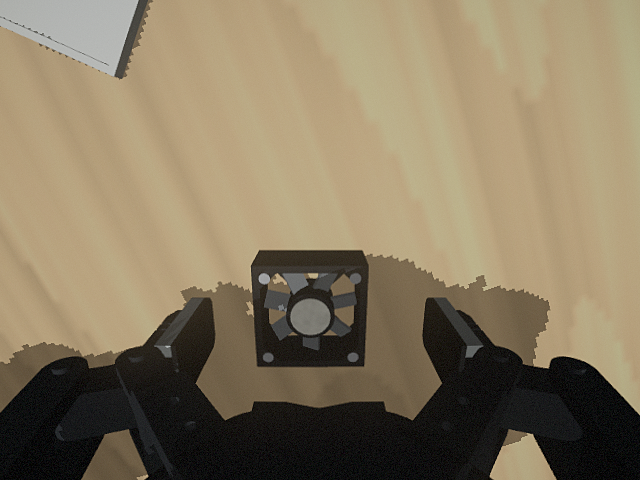

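The hub is at (310,317), about 2 mm off in the tool's y. I'll nudge and grip.

carry_out(plan="0.8 -1 1 0 0 0; 0 -0.8 0.8 0 0 0; 0 0 0 0 0 0; 0 0 0 0 0 0")

```text
clock: 14.28
tool_pos: [654.2, 9.7, 3.6]
eef_rot: [3.139, -0.0, 1.204]
ft_force: [1.0, 0.3, 0.1]
finger_gap: 85.3
```

carry_out(plan="0 0 0 0 0 0; 0 0 0 0 0 0; 0 0 0 0 0 0; 0 0 0 0 0 0; 0 0 0 0 0 0; 0 0 0 0 0 0; 0 0 0 0 0 0; 0 0 0 0 0 0; 0 0 0 0 0 0; 0 0 0 0 0 0", claw=0)

```text
clock: 15.12
tool_pos: [654.8, 9.7, 4.5]
eef_rot: [3.138, -0.001, 1.205]
ft_force: [-0.7, 1.0, -0.6]
finger_gap: 43.3
```

carry_out(plan="0 0 -8 0 0 0; 0 0 -10 0 0 0; 0 0 -10 0 0 0; 0 0 -10 0 0 0; 0 0 -10 0 0 0; 0 0 -10 0 0 0; 0 0 0 0 0 0")

```text
clock: 15.7
tool_pos: [655.3, 9.4, 69.9]
eef_rot: [3.136, -0.001, 1.204]
ft_force: [0.1, -0.8, 0.9]
finger_gap: 43.5
```

```bash
python3 -c "
from h import *
plan([630,110,85],0.80,9)"
```

```text
at [655.3   9.4  69.9] [ 3.136e+00 -1.000e-03  1.204e+00] t 15.7 steplen 11.6 0.044888888888888895
9.4 -6.6 -1.7 0.001 0 0.045; 9.1 -7.1 -1.7 0 -0.001 0.045; 8.8 -7.4 -1.7 0.001 0 0.045; 8.5 -7.8 -1.7 0.001 0 0.045; 8.1 -8.2 -1.7 0 0 0.045; 7.7 -8.6 -1.7 0.001 -0.001 0.045; 7.3 -8.9 -1.7 0 0 0.044; 6.9 -9.2 -1.7 0.001 0 0.045; 6.5 -9.5 -1.7 0.001 0 0.045
```

carry_out(plan="9 -7 -2 0 0 0.045; 9 -7 -2 0 0 0.045; 9 -7 -2 0 0 0.045; 9 -8 -2 0 0 0.045; 8 -8 -2 0 0 0.045; 8 -8 -2 0 0 0.045; 7 -8 -1 0 0 0.044; 4 -5 0 0 0 0.03; 0 0 0 0 0 0.02; 0 0 0 0 0 0; 0 0 0 0 0 0")

```text
clock: 16.62
tool_pos: [636.8, 95.1, 87.9]
eef_rot: [3.132, -0.008, 0.82]
ft_force: [0.9, 0.1, -0.1]
finger_gap: 43.4
```

```bash
python3 look.py w10
```

```text
[636.8  95.1  87.9] [ 3.132 -0.008  0.82 ] [ 0.9  0.1 -0.1] 43.37874787596272
```

View pics/w10.png

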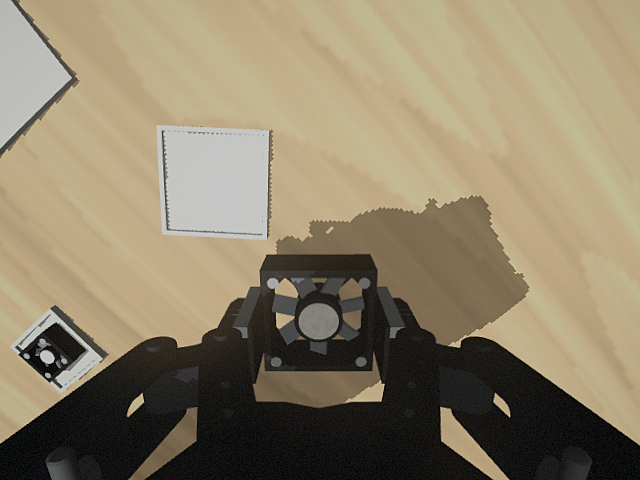

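The medium fan is held level, hub at (319,321). The medium tray's rim corners are at about (157,125), (270,129), (267,239) and (161,234).

```bash
python3 -c "
from h import *
C=cal('wrist',ld('w10.npz'))
print(sq(C,[(157,125.5),(270.5,130),(267.5,239.5),(161.5,234)],6))
print(sq(cal('wrist',ld('w7.npz')),[(582,153),(634,219),(566,287.5),(506,224)],6))
P=onz(cal('wrist',ld('w10.npz')),[(319,321)],87.9-4+20);print('held hub',P)
plan([618,171,70],0.79,7)"
```

```text
(array([619.4, 170.5]), np.float64(0.761), array([69.5, 69. , 69.9, 68.6]))
(array([617.5, 172.5]), np.float64(0.777), array([65.5, 66.1, 70.9, 66.5]))
held hub [[637.99019478  94.51531678 103.9       ]]
at [636.8  94.7  87.9] [ 3.132 -0.008  0.82 ] t 16.6667 steplen 11.5 0.004285714285714286
6.1 -9.4 2.5 0.001 -0.001 0.004; 6.1 -9.5 2.5 0.002 -0.001 0.004; 6 -9.4 2.6 0.001 -0.001 0.005; 6 -9.5 2.5 0.001 -0.001 0.004; 6 -9.6 2.5 0.002 -0.001 0.004; 5.9 -9.5 2.6 0.001 -0.002 0.004; 5.9 -9.6 2.5 0.001 -0.001 0.005
```

carry_out(plan="6 -9 3 0.001 -0.001 0.007; 6 -9 3 0.001 -0.001 0.007; 6 -9 3 0.001 -0.001 0.007; 6 -9 3 0.001 -0.001 0.007; 6 -9 3 0.001 -0.001 0.007; 5 -8 3 0.001 -0.001 0.007; 3 -5 3 0.001 -0.001 0.007; 0 0 0 0 0 0; 0 0 0 0 0 0; 0 0 0 0 0 0")

```text
clock: 17.5
tool_pos: [619.2, 170.3, 62.8]
eef_rot: [-3.141, 0.002, 0.767]
ft_force: [-0.7, 0.1, -0.2]
finger_gap: 43.7
```

```bash
python3 -c "
from h import *
plan([618.5,171,25],0.77,6)"
```

```text
at [619.2 170.3  62.8] [-3.141e+00  2.000e-03  7.670e-01] t 17.5 steplen 6.3 0.0005
0 -0.2 6.3 0 0 0; 0 -0.1 6.3 0 0.001 -0.001; 0 -0.2 6.3 0 0 0; 0 -0.2 6.3 0 0 -0.001; 0 -0.1 6.3 0 0.001 0; 0 -0.2 6.3 0 0 -0.001
```

carry_out(plan="0 0 8 0 0 0; 0 0 9 0 0 0; 0 0 9 0 0 0; 0 0 8 0 0 0; 0 0 6 0 0 0; 0 0 4 0 0 0; 0 0 0 0 0 0; 0 0 0 0 0 0; 0 0 0 0 0 0")

```text
clock: 18.25
tool_pos: [619.3, 165.0, 13.2]
eef_rot: [3.14, 0.005, 0.761]
ft_force: [0.2, 2.0, 0.3]
finger_gap: 43.4
```

```bash
python3 look.py w11
```

```text
[619.3 165.   13.2] [3.14  0.005 0.761] [0.2 2.  0.3] 43.41657890374954
```

View pics/w11.png

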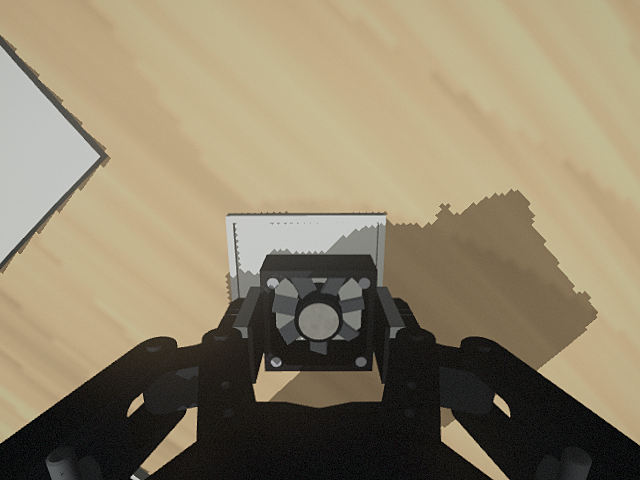

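Descending drifted the tool 6 mm in -y. I'll correct that above the tray and then lower.

carry_out(plan="1.5 -2 0 0 0 0; 1.5 -2 0 0 0 0; 0.8 -0.7 0 0 -0.004 0; 0 0 0 0 0 0; 0 0 1.5 0 0 0; 0 0 1.5 0 0 0; 0 0 0 0 0 0; 0 0 0 0 0 0")

```text
clock: 18.97
tool_pos: [620.5, 173.1, 12.2]
eef_rot: [3.139, 0.005, 0.762]
ft_force: [-0.6, 0.2, -1.3]
finger_gap: 43.5
```

```bash
python3 -c "
from h import *
plan([619,171,7.3],0.765,1)"
```

```text
at [620.5 173.1  12.2] [3.139 0.005 0.762] t 18.9667 steplen 5.6 0.005
-2.5 0.4 5 0.003 0.005 -0.003
```

carry_out(plan="-1 0 1.5 0.002 0.003 0; -1 0 1.5 0.001 0.003 0; 0 0 1.5 0 0 0; 0 0 0 0 0 0; 0 0 0 0 0 0")

```text
clock: 19.38
tool_pos: [619.0, 170.9, 7.4]
eef_rot: [-3.141, -0.002, 0.761]
ft_force: [0.6, -0.0, 0.7]
finger_gap: 43.4
```

carry_out(plan="0 0 1.2 0 0 0; 0 0 1 0 0 0; 0 0 0 0 0 0")

```text
clock: 19.63
tool_pos: [619.1, 170.9, 7.7]
eef_rot: [-3.14, -0.002, 0.761]
ft_force: [0.6, -0.6, 0.4]
finger_gap: 43.4
```

carry_out(plan="0 0 1.5 0 0 0; 0 0 1.5 0 0 0; 0 0 1 0 0 0")

```text
clock: 19.88
tool_pos: [619.5, 170.9, 7.4]
eef_rot: [-3.14, -0.004, 0.762]
ft_force: [-2.4, 0.2, 4.3]
finger_gap: 43.6
```

There is contact at 4.3 N, so I'll release it.

carry_out(plan="0 0 0 0 0 0; 0 0 0 0 0 0; 0 0 0 0 0 0; 0 0 0 0 0 0; 0 0 0 0 0 0; 0 0 0 0 0 0", claw=0.8)

```text
clock: 20.38
tool_pos: [619.5, 171.0, 6.2]
eef_rot: [-3.14, -0.003, 0.762]
ft_force: [-0.9, 0.0, 0.1]
finger_gap: 68.4
```

carry_out(plan="0 0 -6 0 0 0; 0 0 -10 0 0 0; 0 0 -15 0 0 0; 0 0 -15 0 0 0; 0 0 -15 0 0 0; 0 0 -15 0 0 0; 0 0 -15 0 0 0; 0 0 -15 0 0 0; 0 0 0 0 0 0", claw=1)

```text
clock: 21.13
tool_pos: [619.7, 169.8, 122.1]
eef_rot: [-3.142, -0.004, 0.761]
ft_force: [0.0, -0.1, 0.2]
finger_gap: 85.5
```

```bash
python3 look.py w12
```

```text
[619.7 169.8 122.1] [-3.142 -0.004  0.761] [ 0.  -0.1  0.2] 85.54842964676803
```

View pics/w12.png

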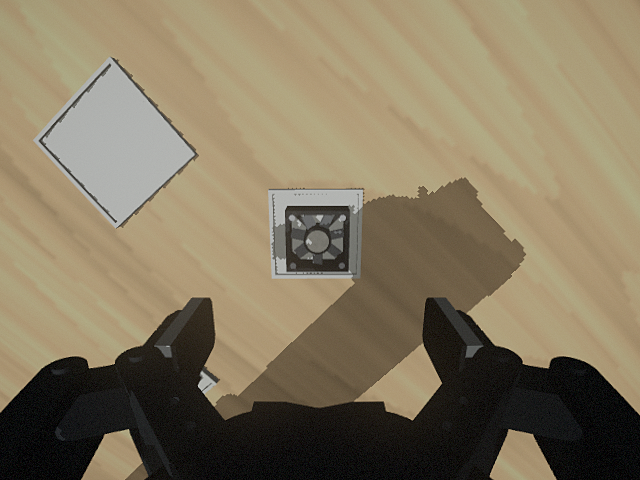

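The medium fan sits in its tray, hub at (318,241). The large tray's corners are at (114,57), (197,155), (119,227) and (36,140). Now the large fan.

```bash
python3 -c "
from h import *
C=cal('wrist',ld('w12.npz'))
print('tl',sq(C,[(114,57),(198,155),(118.5,228),(35.5,139.5)],6))
print('fm',sq(C,[(294,216.5),(342,216.5),(342,265.5),(293,266)],23),onz(C,[(318,241)],23),'tm',sq(C,[(269,189),(364,189),(361,277.5),(272,278.5)],6))
plan([452,-205,140],1.366,20)"
```

```text
tl (array([567.7, 320.8]), np.float64(-0.134), array([85.6, 85.4, 86.3, 86.1]))
fm (array([620.3, 169.6]), np.float64(0.758), array([33.2, 36. , 35.3, 36.4])) [[620.72468766 169.72645389  23.        ]] tm (array([619.8, 170.5]), np.float64(0.762), array([69.1, 68.8, 69.4, 69.7]))
at [619.  169.7 120.7] [-3.141e+00 -2.000e-03  7.610e-01] t 21.1833 steplen 20.5 0.03025
-19 7.8 -1 0 0 -0.03; -19.1 7.3 -1 0 0 -0.031; -19.4 6.6 -1.1 0 0 -0.03; -19.6 6.1 -1 0 -0.001 -0.03; -19.8 5.4 -1 0 0 -0.03; -19.9 4.9 -1 0 0 -0.031; -20.1 4.3 -1 0 0 -0.03; -20.2 3.6 -1 0 0 -0.03; -20.3 3.1 -1 0 0 -0.03; -20.3 2.4 -1 0 0 -0.031; -20.4 1.8 -1 0 0 -0.03; -20.5 1.2 -1 0 -0.001 -0.03

-20.5 0.6 -1 0 0 -0.031; -20.5 -0.1 -0.9 0 0 -0.03; -20.5 -0.7 -1 0 0 -0.03; -20.5 -1.3 -1 0 0 -0.03; -20.4 -1.9 -1 0 0 -0.031; -20.4 -2.5 -1 0 0 -0.03; -20.3 -3.1 -0.9 0 -0.001 -0.03; -20.1 -3.8 -1 0 0 -0.03
```

carry_out(plan="-19 8 -1 0 0 -0.03; -19 7 -1 0 0 -0.03; -19 7 -1 0 0 -0.03; -20 6 -1 0 0 -0.03; -20 5 -1 0 0 -0.03; -20 5 -1 0 0 -0.03; -20 4 -1 0 0 -0.03; -20 4 -1 0 0 -0.03; -20 3 -1 0 0 -0.03; -20 2 -1 0 0 -0.03; -20 2 -1 0 0 -0.03; -20 1 -1 0 0 -0.03")

```text
clock: 22.18
tool_pos: [510.7, -55.3, 122.0]
eef_rot: [-3.126, 0.001, 1.152]
ft_force: [-0.2, 0.4, 0.1]
finger_gap: 85.4
```

```bash
python3 -c "
from h import *
plan([452,-205,130],1.366,9)"
```

```text
at [510.7 -55.3 122. ] [-3.126e+00  1.000e-03  1.152e+00] t 22.1833 steplen 17.9 0.023777777777777776
-17.9 0.8 -0.9 -0.002 0 -0.024; -17.8 0.4 -0.8 -0.001 0 -0.024; -17.9 -0.1 -0.9 -0.002 0 -0.023; -17.9 -0.4 -0.9 -0.002 0 -0.024; -17.8 -0.9 -0.9 -0.002 0 -0.024; -17.8 -1.3 -0.8 -0.001 0 -0.024; -17.8 -1.8 -0.9 -0.002 0 -0.024; -17.7 -2.1 -0.9 -0.002 0 -0.023; -17.7 -2.6 -0.9 -0.002 0 -0.024
```

carry_out(plan="-18 1 -1 -0.002 0 -0.024; -18 0 -1 -0.001 0 -0.024; -18 0 -1 -0.002 0 -0.024; -18 0 -1 -0.002 0 -0.024; -18 -1 -1 -0.002 0 -0.024; -17 -1 -1 -0.001 0 -0.024; -15 -2 -1 -0.002 0 -0.024; -10 -2 -1 -0.002 0 -0.02; 0 0 0 0 0 0; 0 0 0 0 0 0; 0 0 0 0 0 0")

```text
clock: 23.1
tool_pos: [448.3, -187.3, 123.2]
eef_rot: [-3.124, 0.002, 1.338]
ft_force: [-0.1, -0.1, 0.6]
finger_gap: 85.5
```

```bash
python3 look.py w13
```

```text
[ 448.3 -187.3  123.2] [-3.124e+00  2.000e-03  1.338e+00] [-0.1 -0.1  0.6] 85.52065927607914
```

View pics/w13.png

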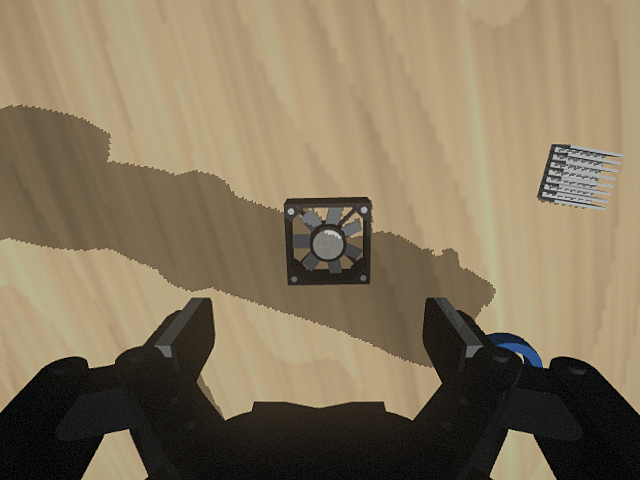

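The large fan's hub is at (328,243), with screws at (291,211), (364,210), (363,278) and (293,279). The heat sink and tape roll are well to the side.

```bash
python3 -c "
from h import *
C=cal('wrist',ld('w13.npz'));W=cal('wrist',ld('w1.npz'))
print(sq(C,[(291,211.5),(364,210.5),(363,278.5),(293,279.5)],25),onz(C,[(328,243)],25),tri([(C,(328,243)),(W,(298,390.5))]))
plan([455,-189.5,40],1.35,8)"
```

```text
(array([ 453.2, -192.3]), np.float64(-0.217), array([50.1, 50. , 50.8, 50.3])) [[ 453.90245944 -190.25711337   25.        ]] (array([ 453.68635091, -190.44139639,   24.438788  ]), [np.float64(0.18400006808344804), np.float64(0.18400006808335706)])
at [ 448.5 -186.7  123.1] [-3.124e+00  1.000e-03  1.339e+00] t 23.15 steplen 10.4 0.002125
-0.1 1.1 10.4 -0.002 0 -0.001; -0.2 1 10.3 -0.002 0 -0.002; -0.1 1 10.4 -0.003 0 -0.001; -0.1 1 10.4 -0.002 0.001 -0.002; -0.2 0.9 10.4 -0.002 0 -0.001; -0.2 1 10.3 -0.002 0 -0.001; -0.1 0.9 10.4 -0.002 0 -0.002; -0.2 0.9 10.4 -0.002 0 -0.001
```

carry_out(plan="-0.4 0.8 10 -0.002 0 -0.002; -0.4 0.8 10 -0.002 0 -0.002; -0.4 0.8 10 -0.002 0 -0.002; -0.4 0.8 10 -0.002 0 -0.002; -0.4 0.8 10 -0.002 0 -0.002; -0.4 0.8 10 -0.002 0 -0.002; -0.4 0.7 10 -0.002 0 -0.002; 0 0 8 -0.002 0 0; 0 0 0 0 0 0; 0 0 0 0 0 0")

```text
clock: 23.98
tool_pos: [453.3, -181.4, 32.2]
eef_rot: [-3.133, -0.001, 1.367]
ft_force: [0.6, -0.2, 0.2]
finger_gap: 85.3
```

```bash
python3 -c "
from h import *
plan([453.7,-191,3],1.354,6)"
```

```text
at [ 453.3 -181.4   32.2] [-3.133e+00 -1.000e-03  1.367e+00] t 23.9833 steplen 5.1 0.0021666666666666666
-1.6 0.4 4.9 -0.001 0 0.002; -1.5 0.5 4.8 -0.002 0 0.002; -1.6 0.4 4.9 -0.001 -0.001 0.003; -1.5 0.4 4.8 -0.002 0 0.002; -1.6 0.4 4.9 -0.001 0 0.002; -1.5 0.4 4.8 -0.001 0 0.002
```

carry_out(plan="-3 0.5 2 -0.002 0 0.004; -3 0.5 2 -0.002 0 0.004; -2 0.5 4 -0.002 0 0.004; -0.5 0.5 5 -0.001 0 0; 0 0 5 0 0 0; 0 0 5 0 0 0; 0 0 0 0 0 0; 0 0 0 0 0 0")

```text
clock: 24.65
tool_pos: [455.0, -191.7, 8.0]
eef_rot: [3.139, -0.001, 1.354]
ft_force: [-0.1, -1.0, -1.2]
finger_gap: 85.7
```

```bash
python3 look.py w14;  python3 -c "
from h import *
plan([453.7,-191,3],1.354,2)"
```

```text
[ 455.  -191.7    8. ] [ 3.139e+00 -1.000e-03  1.354e+00] [-0.1 -1.  -1.2] 85.65482430479165
at [ 454.9 -191.5    8. ] [ 3.139e+00 -1.000e-03  1.354e+00] t 24.7 steplen 2.6 0.0015
0.1 -0.6 2.5 0.001 -0.001 0; 0.2 -0.7 2.5 0.002 0 0
```

View pics/w14.png

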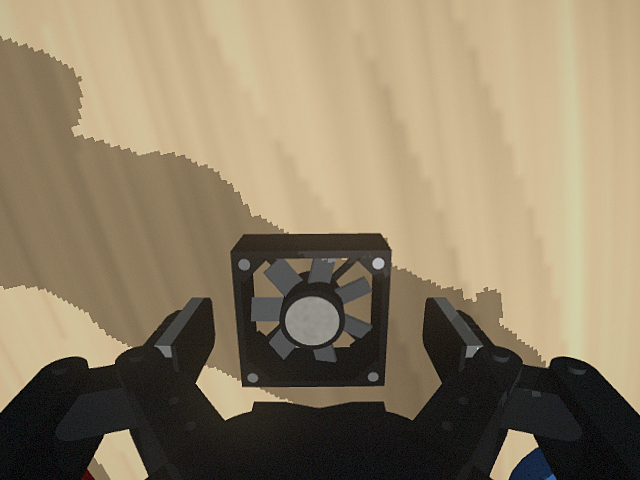

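The fan lies between the fingers, hub at (314,322), and is nearly centred. I'll lower the last few millimetres and grip.

carry_out(plan="0 -0.6 2 0 0 0; 0 -0.6 2 0 0 0; 0 0 1 0 0 0; 0 0 0 0 0 0; 0 0 0 0 0 0")

```text
clock: 25.12
tool_pos: [454.1, -191.0, 2.9]
eef_rot: [3.138, -0.001, 1.355]
ft_force: [0.1, 0.3, -0.1]
finger_gap: 85.2
```

carry_out(plan="0 0 0 0 0 0; 0 0 0 0 0 0; 0 0 0 0 0 0; 0 0 0 0 0 0; 0 0 0 0 0 0; 0 0 0 0 0 0; 0 0 0 0 0 0; 0 0 0 0 0 0; 0 0 0 0 0 0", claw=0)

```text
clock: 25.87
tool_pos: [454.6, -191.2, 3.5]
eef_rot: [3.137, -0.001, 1.355]
ft_force: [0.0, -0.1, -0.4]
finger_gap: 58.6
```

carry_out(plan="0 0 -8 0 0 0; 0 0 -12 0 0 0; 0 0 -14 0 0 0; 0 0 -14 0 0 0; 0 0 -14 0 0 0; 0 0 -14 0 0 0; 0 0 -12 0 0 0; 0 0 0 0 0 0")

```text
clock: 26.53
tool_pos: [452.5, -191.4, 97.3]
eef_rot: [3.14, -0.001, 1.353]
ft_force: [0.4, -0.2, 0.1]
finger_gap: 59.1
```

```bash
python3 look.py w15; python3 -c "
from h import *
plan([555,245,105],1.44,24)"
```

```text
[ 452.5 -191.4   97.3] [ 3.140e+00 -1.000e-03  1.353e+00] [ 0.4 -0.2  0.1] 59.130805431053915
at [ 452.  -191.1   96.3] [ 3.141e+00 -2.000e-03  1.353e+00] t 26.5833 steplen 18.7 0.0036249999999999998
18.7 0.3 -0.3 0 0 -0.004; 18.6 0.3 -0.4 0 0 -0.003; 18.7 0.4 -0.3 0 0 -0.004; 18.7 0.5 -0.3 0 0 -0.004; 18.6 0.5 -0.4 0 0 -0.003; 18.7 0.6 -0.3 0 0 -0.004; 18.7 0.7 -0.3 0 0 -0.003; 18.6 0.7 -0.4 0 0 -0.004; 18.7 0.8 -0.3 0 -0.001 -0.004; 18.6 0.9 -0.3 0 0 -0.003; 18.7 0.9 -0.4 0 0 -0.004; 18.6 1.1 -0.4 0 0 -0.004

18.6 1 -0.3 0 0 -0.003; 18.7 1.2 -0.4 0 0 -0.004; 18.6 1.2 -0.3 0 0 -0.003; 18.6 1.3 -0.4 0 0 -0.004; 18.7 1.3 -0.3 0 0 -0.004; 18.6 1.4 -0.4 0 0 -0.003; 18.6 1.5 -0.3 0 0 -0.004; 18.6 1.6 -0.4 0 0 -0.004; 18.6 1.6 -0.3 0 0 -0.003; 18.6 1.7 -0.4 0 0 -0.004; 18.6 1.7 -0.3 0 0 -0.003; 18.6 1.8 -0.4 0 0 -0.004
```

View pics/w15.png

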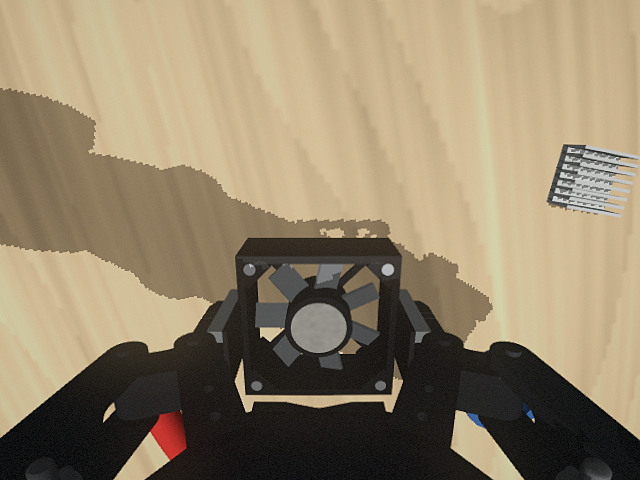

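The large fan is held level, hub at (319,328). I'll carry it to the large tray.

carry_out(plan="19 0 -1 0 0 -0.004; 19 0 -1 0 0 -0.004; 19 0 -1 0 0 -0.004; 19 0 -1 0 0 -0.004; 19 1 -1 0 0 -0.004; 19 1 -1 0 0 -0.004; 19 1 -1 0 0 -0.004; 19 1 0 0 0 -0.004; 19 1 0 0 0 -0.004; 19 1 0 0 0 -0.004; 19 1 0 0 0 -0.004; 19 1 0 0 0 -0.004")

```text
clock: 27.58
tool_pos: [497.9, 34.6, 94.9]
eef_rot: [-3.127, 0.005, 1.388]
ft_force: [-0.6, 0.4, -1.2]
finger_gap: 58.4
```

```bash
python3 -c "
from h import *
plan([555,245,105],1.44,12)"
```

```text
at [497.9  34.6  94.9] [-3.127  0.005  1.388] t 27.5833 steplen 18.2 0.004333333333333333
18.1 1.5 -1 -0.001 0 -0.004; 18.1 1.5 -0.9 -0.002 0.001 -0.005; 18.1 1.7 -0.9 -0.001 0 -0.004; 18.1 1.7 -1 -0.001 0.001 -0.004; 18 1.8 -0.9 -0.001 0 -0.005; 18.1 1.9 -0.9 -0.002 0 -0.004; 18.1 2 -0.9 -0.001 0.001 -0.004; 18 2 -0.9 -0.001 0 -0.005; 18 2.1 -0.9 -0.001 0.001 -0.004; 18.1 2.2 -0.9 -0.002 0 -0.004; 18 2.3 -0.8 -0.001 0 -0.004; 18 2.4 -0.9 -0.001 0.001 -0.005
```

carry_out(plan="18 2 -1 -0.002 0 -0.004; 18 2 -1 -0.002 0 -0.004; 18 2 -1 -0.001 0 -0.004; 18 2 -1 -0.001 0 -0.004; 18 2 -1 -0.001 0 -0.004; 18 2 -1 -0.002 0 -0.004; 18 2 -1 -0.001 0 -0.004; 18 2 -1 -0.001 0 -0.004; 16 2 -1 -0.001 0 -0.004; 12 2 -1 -0.002 0 -0.004; 0 0 0 0 0 0; 0 0 0 0 0 0")

```text
clock: 28.58
tool_pos: [537.5, 214.3, 90.0]
eef_rot: [-3.119, 0.013, 1.438]
ft_force: [-0.1, -0.1, -0.8]
finger_gap: 58.6
```

carry_out(plan="0 0 0 0 0 0; 0 0 0 0 0 0")

```text
clock: 28.75
tool_pos: [536.7, 212.2, 89.2]
eef_rot: [-3.117, 0.015, 1.436]
ft_force: [0.3, -0.4, 0.1]
finger_gap: 58.6
```

```bash
python3 look.py w16
```

```text
[536.7 212.2  89.2] [-3.117  0.015  1.436] [ 0.3 -0.4  0.1] 58.59490733145136
```

View pics/w16.png

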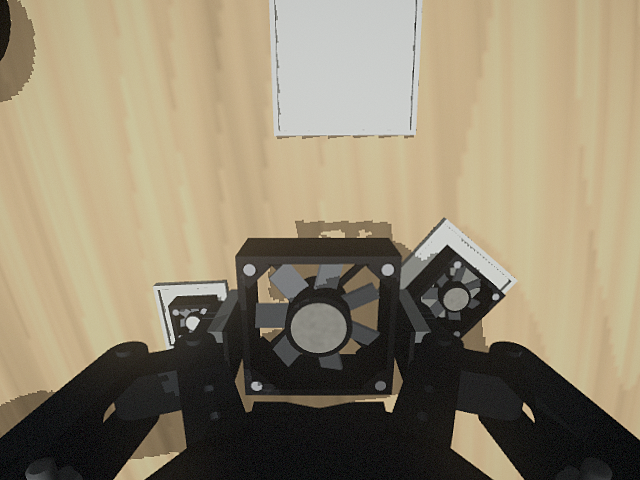

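The large tray's near edge spans (276,136) to (415,136). I'll go on over it and remove the small tilt.

```bash
python3 -c "
from h import *
plan([562,282,88],1.437,6)"
```

```text
at [536.7 211.8  89.2] [-3.117  0.015  1.436] t 28.8 steplen 12.4 0.004166666666666667
12.2 2.6 0 -0.004 0.003 0; 12.1 2.6 0 -0.004 0.002 0; 12.2 2.6 0 -0.004 0.003 -0.001; 12.1 2.6 0.1 -0.004 0.002 0; 12.2 2.7 0.1 -0.004 0.003 0; 12.1 2.6 0.1 -0.005 0.002 0
```

carry_out(plan="12 3 -1 -0.005 0.003 0; 12 3 -1 -0.005 0.003 0; 12 3 -1 -0.005 0.003 0; 12 3 0 -0.004 0.003 0; 12 3 0 -0.004 0.003 0; 8 2 0 -0.004 0.002 0; 0 0 0 0 0 0; 0 0 0 0 0 0; 0 0 0 0 0 0")

```text
clock: 29.55
tool_pos: [566.3, 284.4, 92.3]
eef_rot: [3.135, -0.006, 1.435]
ft_force: [-1.2, -0.4, 0.0]
finger_gap: 58.6
```

```bash
python3 look.py w17
```

```text
[566.3 284.4  92.3] [ 3.135 -0.006  1.435] [-1.2 -0.4  0. ] 58.621274762572895
```

View pics/w17.png

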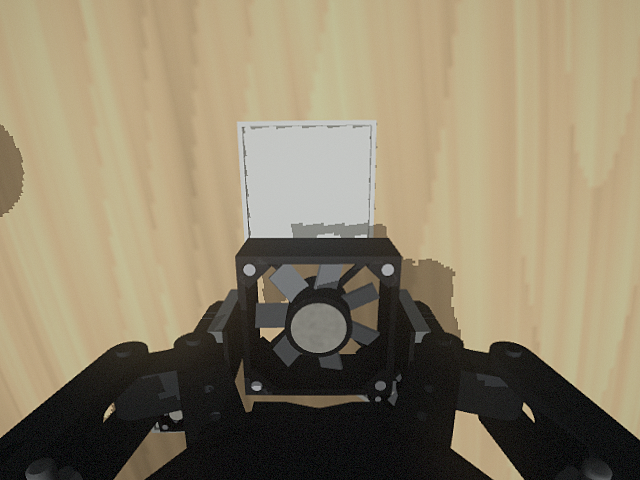

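The tray's far corners are at (238,121) and (376,121), and the held fan hides the near edge.

```bash
python3 -c "
from h import *
C=cal('wrist',ld('w17.npz'))
P=onz(C,[(238,121.5),(376,121.5)],6)[:,:2]; e=P[1]-P[0]; u=e/np.linalg.norm(e); n=np.array([u[1],-u[0]])
print(P,np.linalg.norm(e),np.arctan2(u[1],u[0]), P.mean(0)+43*n,P.mean(0)-43*n)
C=cal('wrist',ld('w16.npz'))
P=onz(C,[(276,137),(415.5,136)],6)[:,:2]; e=P[1]-P[0]; u=e/np.linalg.norm(e); n=np.array([u[1],-u[0]])
print(P,np.linalg.norm(e),np.arctan2(u[1],u[0]), P.mean(0)+43*n,P.mean(0)-43*n)
plan([566.5,320.5,60],1.442,6)"
```

```text
[[529.74805139 370.46264947]
 [613.9520364  358.82361627]] 85.00457744049814 -0.1373539102309805 [565.96237946 322.04811664] [577.73770833 407.2381491 ]
[[519.40611045 284.33060349]
 [603.55869777 273.70468109]] 84.82080039794849 -0.12560496990430936 [556.09558082 236.35639366] [566.8692274  321.67889092]
at [566.2 284.1  92.2] [ 3.135 -0.006  1.435] t 29.6 steplen 8.1 0.0011666666666666668
6 -0.8 5.4 0.001 -0.001 -0.001; 6 -0.8 5.4 0.001 -0.001 -0.001; 6 -0.8 5.4 0.001 -0.001 -0.002; 6 -0.8 5.4 0.001 -0.001 -0.001; 6 -0.7 5.3 0.001 -0.001 -0.001; 6.1 -0.8 5.4 0.002 -0.001 -0.001
```

carry_out(plan="6 -1 6 0.001 -0.001 0; 6 -1 6 0.001 -0.001 0; 6 -1 6 0.001 -0.001 0; 6 -1 6 0.001 -0.001 0; 6 -1 5 0.001 -0.001 0; 5 0 5 0.001 -0.001 0; 0 0 0 0 0 0; 0 0 0 0 0 0; 0 0 0 0 0 0")

```text
clock: 30.35
tool_pos: [564.7, 321.5, 52.6]
eef_rot: [-3.138, 0.004, 1.433]
ft_force: [0.5, -0.1, -0.0]
finger_gap: 58.7
```

```bash
python3 -c "
from h import *
plan([566.7,321.3,15],1.437,6)"
```

```text
at [564.7 321.5  52.6] [-3.138  0.004  1.433] t 30.35 steplen 6.3 0.0006666666666666666
0 0.4 6.3 -0.001 0.001 -0.001; 0.1 0.3 6.2 0 0 0; 0 0.4 6.3 -0.001 0.001 -0.001; 0 0.3 6.3 0 0 -0.001; 0.1 0.4 6.3 -0.001 0.001 0; 0 0.3 6.2 -0.001 0.001 -0.001
```

carry_out(plan="0 0.5 6 0 0 0; 0 0.5 6 0 0 0; 0 0.5 6 0 0 0; 0 0.5 6 0 0 0; 0 0 5 0 0 0; 0 0 4 0 0 0; 0 0 2 0 0 0; 0 0 0 0 0 0; 0 0 0 0 0 0")

```text
clock: 31.1
tool_pos: [567.6, 318.6, 14.2]
eef_rot: [-3.139, 0.005, 1.43]
ft_force: [-0.3, -0.3, -0.5]
finger_gap: 58.6
```

```bash
python3 -c "
from h import *
plan([566.7,321.3,14],1.437,1)"
```

```text
at [567.6 318.6  14.2] [-3.139  0.005  1.43 ] t 31.1 steplen 2.9 0.007
2.6 -1.3 0.2 -0.003 0.005 -0.007
```

carry_out(plan="1.2 -0.6 0.5 -0.001 0.002 -0.003; 1.2 -0.5 1 -0.001 0.002 -0.002; 0 0 1.5 0 0 0; 0 0 1.5 0 0 0; 0 0 0 0 0 0; 0 0 0 0 0 0")

```text
clock: 31.6
tool_pos: [567.4, 322.2, 10.5]
eef_rot: [3.14, -0.001, 1.436]
ft_force: [-0.2, 0.1, 0.0]
finger_gap: 58.6
```

carry_out(plan="0 0 1 0 0 0; 0 0 1 0 0 0; 0 0 0.5 0 0 0; 0 0 0 0 0 0; 0 0 0 0 0 0")

```text
clock: 32.02
tool_pos: [567.6, 322.2, 7.9]
eef_rot: [3.14, -0.002, 1.436]
ft_force: [1.1, 0.7, -0.9]
finger_gap: 58.9
```

carry_out(plan="0 0 1 0 0 0; 0 0 1 0 0 0; 0 0 1 0 0 0")

```text
clock: 32.27
tool_pos: [567.8, 322.2, 6.5]
eef_rot: [3.14, -0.002, 1.436]
ft_force: [-2.8, -1.1, 8.1]
finger_gap: 58.4
```

carry_out(plan="0 0 1.2 0 0 0; 0 0 1.5 0 0 0")

```text
clock: 32.43
tool_pos: [567.8, 322.3, 6.5]
eef_rot: [3.141, -0.003, 1.436]
ft_force: [-3.5, -0.9, 8.4]
finger_gap: 59.1
```

There is contact at 8 N, so I'll release it and back off.

carry_out(plan="0 0 0 0 0 0; 0 0 0 0 0 0; 0 0 0 0 0 0; 0 0 0 0 0 0; 0 0 0 0 0 0; 0 0 0 0 0 0", claw=1)

```text
clock: 32.93
tool_pos: [568.4, 322.4, 6.7]
eef_rot: [3.139, -0.004, 1.436]
ft_force: [-0.1, -0.3, 0.4]
finger_gap: 85.4
```

carry_out(plan="0 0 -6 0 0 0; 0 0 -10 0 0 0; 0 0 -15 0 0 0; 0 0 -15 0 0 0; 0 0 -15 0 0 0; 0 0 -15 0 0 0; 0 0 -15 0 0 0; 0 0 -15 0 0 0; 0 0 -15 0 0 0; 0 0 -10 0 0 0; 0 0 0 0 0 0; 0 0 0 0 0 0")

```text
clock: 33.93
tool_pos: [569.0, 321.4, 151.9]
eef_rot: [3.135, -0.006, 1.435]
ft_force: [-0.3, -0.1, -1.1]
finger_gap: 85.4
```

```bash
python3 look.py w18; python3 -c "
from h import *
t=optics.snapshot('top');s=optics.snapshot('side');cv2.imwrite('pics/top9.png',t)
cv2.imwrite('pics/side9.png',s)"
```

```text
[569.  321.4 151.9] [ 3.135 -0.006  1.435] [-0.3 -0.1 -1.1] 85.42424957698695
```

View pics/w18.png

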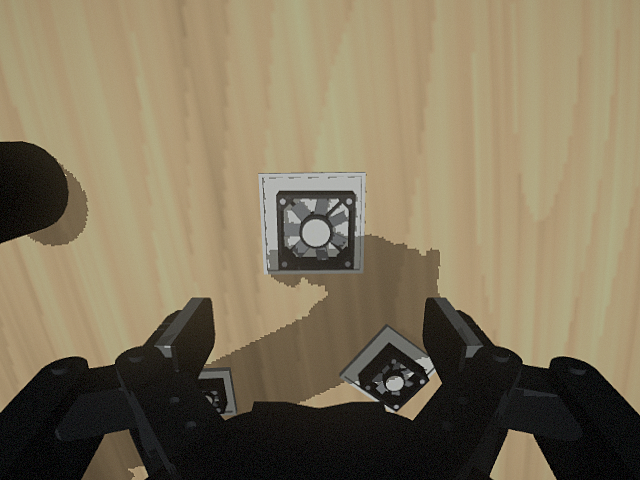

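View pics/top9.png

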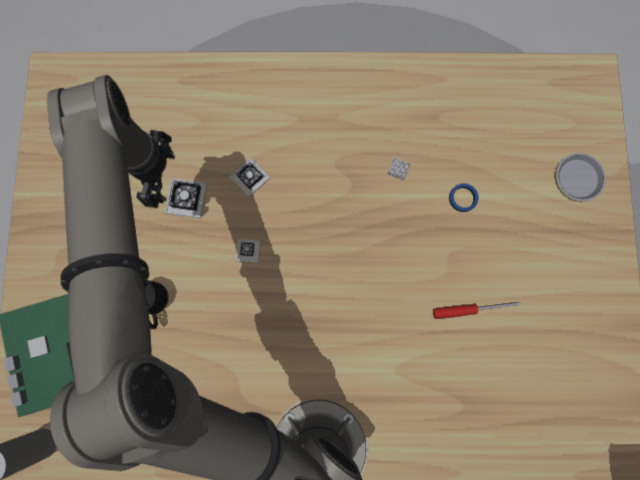

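View pics/side9.png

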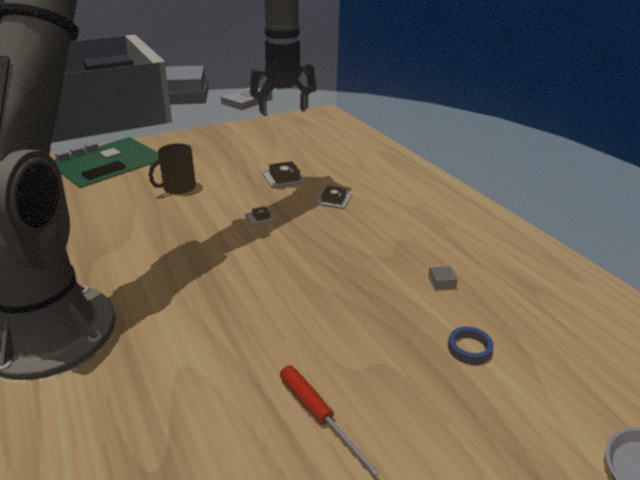

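All three fans are in their trays, and the bystanders are at their old pixels. I'll do a numeric check of the last one, then hand in.

```bash
python3 -c "
from h import *
C=cal('wrist',ld('w18.npz'));T=cal('top')
print('fl',sq(C,[(282.5,201.5),(350,201),(348,264.5),(284,264.5)],28),onz(C,[(316,233)],28),'tl',sq(C,[(259.5,173.5),(366,173),(364,271),(264,273)],6))
print('hub tri',tri([(C,(316,233)),(T,(184.5,195.5))]))
a=cv2.imread('pics/top0.png').astype(int);b=cv2.imread('pics/top9.png').astype(int)
d=np.abs(a-b).max(2)
for n,(x0,y0,x1,y1) in dict(hs=(385,153,415,183),tape=(445,180,482,216),scr=(428,298,524,322)).items(): print(n,d[y0:y1,x0:x1].mean(),d[y0:y1,x0:x1].max())
a=cv2.imread('pics/side0.png').astype(int);b=cv2.imread('pics/side9.png').astype(int);d=np.abs(a-b).max(2);print('mug',d[140:195,145:200].mean(), d[140:195,145:200].max())
ctrl.close_job()"
```

```text
fl (array([569. , 320.6]), np.float64(-0.139), array([51. , 50.8, 50.7, 50.3])) [[568.9354904  321.10424161  28.        ]] tl (array([567. , 323.1]), np.float64(-0.127), array([85.4, 83.6, 86.4, 84.9]))
hub tri (array([567.48970304, 320.00789944,  21.13796271]), [np.float64(1.3584909845935016), np.float64(1.358490984593562)])
hs 16.294444444444444 20
tape 15.304804804804805 21
scr 16.515625 21
mug 9.938842975206612 72
the job is handed in; nothing more can be done
```

I put all three fans in their matching trays, released them with the label up, backed the gripper off and handed the job in at about 34 s. No verdict was reported.

**Fan positions:** each is well inside the 15 mm limit.

| Fan | Off tray centre, by wrist camera | Contact force when set down |
|---|---|---|
| Small | about 3.5 mm | 2.4 N |
| Medium | about 1 mm | 4.3 N |
| Large | about 3 mm | 8 N |

Screw spacing in the pictures fits each fan lying flat on its tray floor. I did not measure tilt directly.

**Bystanders:** The heat sink, tape roll and screwdriver differ from the first top picture only by an even brightness change. The mug looks to be in the same place in the side view. It has a few strongly changed pixels, which I took for the arm's shadow and did not check further.

**Check that disagreed:** Triangulating the large fan's hub from the wrist and top views gave 21 mm height, where about 28 mm was expected. The two sight lines missed each other by about 2.7 mm, so I put this down to calibration error. The contact at the expected height and the screw spacing support the fan being on the floor.

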